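# Clamp the brass plate in the drilling fixture

## Robot

A 6-joint arm with a two-finger parallel gripper is mounted at the origin on the work surface. World frame = base frame: x ahead of the robot, y to its left, z up, the work surface at z = 0. Lengths are in m, angles in rad, forces in N, time in s.
With the tool pointing down it reaches from about 0.375 to 0.975 m from the base axis. Payload 3.8 kg.
Tool frame: the origin (TCP) lies midway between the tips of the shut fingers; the grasp point (between the pads) lies 19 mm behind it; z points along the fingers, y is the line along which they close (so a half turn about z gives the same grasp; the last joint's range is limited). The gripper opens to 88 mm and grips with 3 to 60 N. Pads are 18 mm wide; open, the fingers measure 123 mm over their backs; the gripper's body (75 mm by 187 mm) begins 45 mm behind the grasp point.
Start: joints at [1.277, 0.264, 1.604, -0, 1.274, -0.037], TCP at [0.171, 0.653, 0.239] pointing down, gripper open.
Joint ranges: [-2.63, 2.63], [-0.94, 2.18], [0.31, 2.57], [-1.31, 4.45], [0, 2.66], [-2.55, 2.55]. Speed limits (rad/s): [2.57, 2.57, 3.14, 3.14, 3.14, 3.14].

## Interface

Orientations are given as a unit quaternion [x, y, z, w].
In Python, from plant import get_state, cams, job gives the robot as it stands. The module is installed in compiled form; this text tells all that it offers.
- The arm moves only by the tool step_arm, never from a script. Its argument "moves" is a list of rows, each an object with "translation": the shift along the world's x, y, z in cm, a list of three; "delta_rot": the turn, a rotation vector about the world's x, y, z in degrees, a list of three; "hand": the finger opening in cm, from 0 to 8.81. A call has 1 to 10 rows; each row shifts and turns the commanded pose from where the row before left it; what a row does not reach is not made up. A row lasts 1/12 s, in which the tool goes at most 41.7 mm and 7.16 degrees, less where a joint would pass 70% of its speed; a pose out of reach is approached as far as the arm can. A call is refused whole if a number of a shift passes 4.17 or a number of a turn 7.16, either way. A call with a gripper value outside its range is refused whole. The fingers move at their own pace and stop on an object; "grip_force" is the grip in N (left out, the last holds). Time passes only in rows, so rows that do not move let the fingers close. It gives the time, the measured TCP pose, the force, the opening and the grip force at its end, in the units of the state.
- get_state(): the state, without advancing time (a new reading comes with each control period).
- cams.camera(name): name is "scene" or "top" or "wrist"; returns a dict with "image" (400x640x3 uint8, blue, green, red), "vfov" (degrees; the focal length in pixels is half the picture's height over the tangent of half this angle, whatever the lens; pixels are square), "cx", "cy" (the principal point, pixels), "extrinsics" (4x4, takes a point from camera to world coordinates). Camera axes: x right, y up, looking along -z (the intrinsics and any distortion apply to the point x, -y, -z); pixel columns grow to the right and rows downward; lengths in m; the calibration is good to about 2 mm. A picture is of the moment at which its call begins. There is no depth.
- job.sign_off(): hands the job in; it is judged then, once.
The state is a dict: "t": time; "joint_positions": joint angles; "dq": joint speeds; "effort": joint torques, N m; "position": TCP position; "tool_rot": TCP orientation; "contact_force": force on the tool from outside, world axes, zero at the start; "wrist_torque": the same for the moment, N m; "width": opening from 0.0 (shut) to 1.0 (fully open); "grasp_force": force on a finger pad.
Only numpy, scipy, OpenCV 4.12 (cv2) and the standard library are available. Lean on these libraries where they do the work, as an engineer would, in place of code of your own. Each camera call takes 0.05 s, during which the arm holds its last target. There are 200 camera calls.

## Task

The brass plate lies ready against the stops of the drilling fixture. Slide the steel strap clamp forward under its wing nut as far as its slot lets it go, so that its toe lies over the plate, then tighten the wing nut clockwise, part of a turn at a time in the space that the blue drill-bush bracket leaves, until the plate is held finger-tight but not forced. Do not knock the bracket or the dial gauge, leave the plate against its stops and the other things on the bench alone, and let go.

Things in the scene. Friction and masses are not known exactly. Their poses are not given: they have to be found in the camera images.
- fixture: Drilling fixture, fixed: aluminium base 260 (x) x 220 x 16 mm, y -100 to 120. Origin: on the bench, under the base's middle but for 10 mm in y; +x runs from the clamp to the plate, +y to the dial gauge. A dark heel block (x -87 to -51, y -11 to 11, top z 24 mm, level with the plate's top) carries the strap. Dark stops 13 mm high stand at the plate's far (+x) and +y edges.
- clamp_stud (a point): Top end of the upright steel clamp stud (8 mm diameter), at x -25, y 0, z 52 mm of the fixture: the axis of the wing nut.
- strap: Loose steel strap clamp 110 (x) x 28 x 8 mm, 190 g, at z 24 to 32 mm, captive on the stud by its slot (10 mm wide, x 9 to 44.5 of the strap). Origin: centre of its underside; +x to its bevelled toe. It starts drawn back: origin about x -62 mm of the fixture, toe at the plate's edge. Fully forward (slot's rear end on the stud) the origin is at x -38 mm of the fixture, the toe 20 mm over the plate.
- strap_tail (a point): Point on the top of the strap's plain tail, 15 mm from its rear end (x -40 of the strap). Here it can be pinched from above across its 28 mm width (8 mm deep, 8 mm free below), or its end can be pushed. It slides with little force (about 2 N).
- wing_nut: Red wing nut on the stud, over a plain 2 mm washer on the strap. Origin: on the axis at the underside of its flange (26 mm diameter, 3 mm thick; hub 19 mm diameter to 11.5 mm up), at z 34 mm of the fixture; z up. Fine right-hand thread: clockwise from above tightens; its height hardly changes. It starts loose by an unknown 0.3 to 1 turn, turns with about 0.03 N m until it bites, and stays as left.
- wing_tip (a point): End of the wing on the nut's +x side, 26.5 mm from the axis, 18 mm above the nut's underside; the other wing mirrors it. Wings: 9 mm thick, 6 to 28 mm from the axis, 7 to 28 mm above the underside. At the bite the torque steps up to 0.19 N m, then rises by 0.16 N m per radian (a fifth less held still). 0.28 to 0.35 N m, 0.5 to 1 rad past the bite, is finger-tight; over 0.4 marks the plate.
- brass_plate: Loose brass plate 90 (x) x 70 x 8 mm, 420 g, lying on the fixture's base against its stops. Origin: centre of its underside, about x 42, y 0, z 16 mm of the fixture.
- bush_bracket: Blue drill-bush bracket fixed on the fixture; origin and axes are the fixture's. Column: x -25 to -7, y -61 to -31, up to z 60 mm, close beside the nut on its -y side. Leaf: z 46 to 60 mm, x 6 to 50, y -37 to -8, in front of the nut, with a beam (x -7 to 50, y -61 to -37) back to the column. The wings pass column and leaf by 3 mm.
- bush_leaf (a point): Free corner of the bracket's leaf nearest the nut (x 6, y -8, z 60 mm of the fixture): fingers that push a wing have room on the sides towards +y and towards the strap's tail, not between the nut and the column or leaf.
- dial_gauge: Delicate dial gauge, fixed on the fixture's +y side; origin and axes are the fixture's. Black foot 44 x 30 x 30 mm at x -25, y 103, a post, and an arm at z 132 mm from the post towards +x to a 40 mm dial (x 47, y 103, z 118 mm).
- gauge_post (a point): Top of the dial gauge's post (12 mm diameter, its arm's clamp 18 mm wide), at x -25, y 103, z 156 mm of the fixture.
- glass_jar: Glass jar with a steel lid, 64 mm diameter, 55 mm tall, standing loose on the bench on the left. Origin: centre of its underside.
- loupe: Black eye loupe, 38 mm diameter, 34 mm tall, standing loose on the bench on the left. Origin: centre of its underside.
Things that resemble listed ones, but are neither listed nor needed, are in the scene too. Leave any green look-alike of the strap alone. Leave any red look-alike of the brass_plate alone.

How it is judged:
By the outcome, as a careful person would: the job done as asked, in the order asked, and still so for the second after the job is handed in, with the robot touching nothing.
It also fails if it takes over 61 s, if anything falls off the work surface, if the arm or the gripper's body presses on something with over 40 N, if the wrist force passes 120 N, or if a joint passes its speed limit or range.

## Working session

There is one attempt and no reset: what is moved stays moved. The work goes in short steps, Python scripts to look and compute and a tool call to move; the robot and the scene stay as the last step left them, time stands still between calls to the robot, and variables do not carry over. Pictures are saved under pics/ and viewed, at most 10 in all, crops included, and the job is handed in when it is done.

Besides the shell and the picture viewer there is one more tool, called after "Request:" by a JSON object that holds its "method" and its "body", one argument or row to a line. step_arm: Moves the arm, as the interface text tells. Its arguments: {"type":"object","properties":{"moves":{"type":"array","items":{"type":"object","properties":{"translation":{"type":"array","items":{"type":"number"}},"delta_rot":{"type":"array","items":{"type":"number"}},"hand":{"type":"number"}}}},"grip_force":{"type":"number"}},"required":["moves"]}

```bash
mkdir -p pics; python3 - <<'E'
from plant import get_state,cams,job
import cv2,numpy as np
print(get_state())
for n in("scene","top"):
    c=cams.camera(n); cv2.imwrite(f"pics/{n}0.png",c["image"]); print(n,c["vfov"],c["cx"],c["cy"],np.round(c["extrinsics"],4).tolist(),c.keys())
E
```

```text
{'t': 0.0, 'joint_positions': array([ 1.27709529e+00,  2.64729840e-01,  1.60535493e+00, -1.00580506e-05,
        1.27365100e+00, -3.69394314e-02]), 'dq': array([-0.00134529, -0.00084542, -0.00114579,  0.00021728,  0.00072697,
        0.000116  ]), 'effort': array([ 1.28742497e-03, -5.02109170e+01, -3.56882143e+01,  7.30288541e-02,
        2.93952925e-02, -1.73198714e-04]), 'position': array([0.17124748, 0.65220495, 0.23741398]), 'tool_rot': array([ 1.28026900e-01,  9.91770117e-01, -1.05773766e-03, -1.71602618e-04]), 'contact_force': array([ 0.42636582,  0.34250883, -0.00974578]), 'wrist_torque': array([-0.00047947, -0.00201397,  0.02947483]), 'grasp_force': 0.0, 'width': 1.0028313418993504}
scene 55.313714578646824 316.9085342178482 202.20234077556864 [[-0.5974, -0.4857, 0.6381, 0.9943], [0.8019, -0.3726, 0.4672, 0.4566], [0.0108, 0.7907, 0.6121, 0.6481], [0.0, 0.0, 0.0, 1.0]] dict_keys(['image', 'vfov', 'cx', 'cy', 'extrinsics'])
top 51.79142665495226 321.2597808394376 199.52861654532 [[0.022, 0.9874, -0.1567, 0.2805], [-0.9998, 0.0212, -0.0071, 0.0611], [-0.0037, 0.1568, 0.9876, 1.1538], [0.0, 0.0, 0.0, 1.0]] dict_keys(['image', 'vfov', 'cx', 'cy', 'extrinsics'])
```

View pics/top0.png

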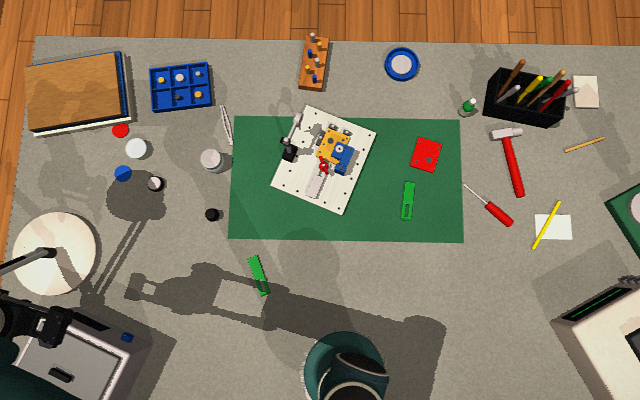

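View pics/scene0.png

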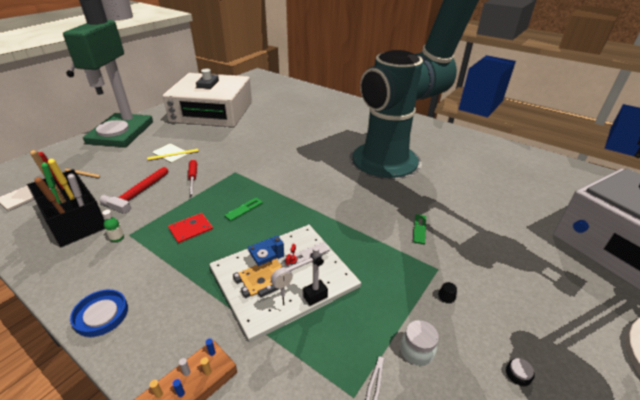

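The top view shows the fixture at (323,160): strap at about (317,184), red wing nut (323,167), blue bracket (345,155), gauge (291,145). Candidates for the strap are the grey strap (317,184) and the green ones (258,275) and (408,200). For the plate they are the brass one (332,141) and the red one (426,154). I choose the grey strap and brass plate on the fixture, and will check that in a close crop.

```bash
python3 - <<'E'
import cv2,numpy as np
a=cv2.imread("pics/top0.png")[98:220,262:384]; b=cv2.imread("pics/scene0.png")[218:340,200:365]
a=cv2.resize(a,None,fx=4.8,fy=4.8,interpolation=cv2.INTER_CUBIC)
cv2.imwrite("pics/c1.png",a)
cv2.imwrite("pics/c2.png",cv2.resize(b,None,fx=4.8,fy=4.8,interpolation=cv2.INTER_CUBIC))
E
```

```text
(no output)
```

View pics/c1.png

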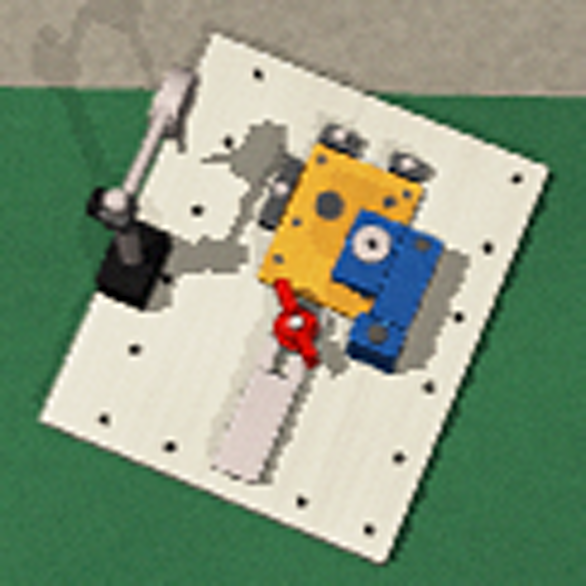

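View pics/c2.png

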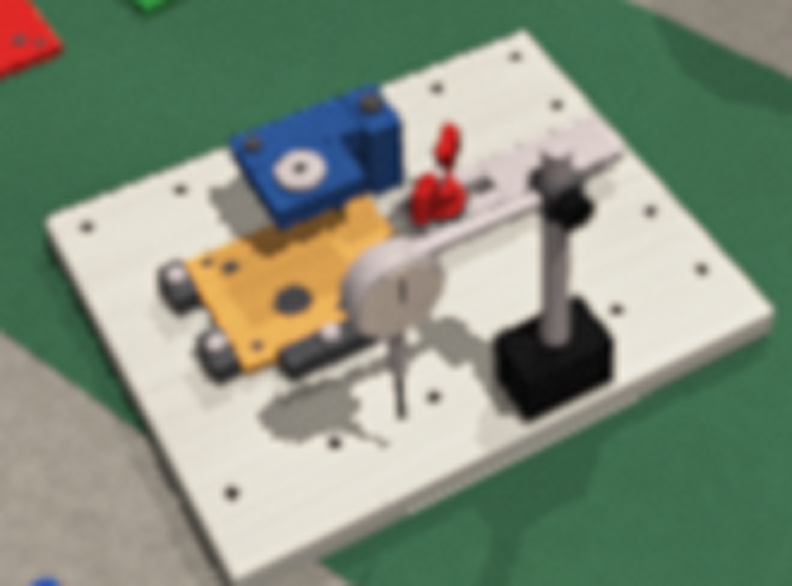

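The crops confirm the grey strap, red nut and brass plate on the fixture, with toe still at the plate's edge. Base corners in c1 are at (213,35), (548,165), (385,563) and (42,418), with the nut at (296,325). I'll fit the fixture pose from both views.

```bash
cat > h.py <<'E'
import numpy as np
from scipy.optimize import least_squares
def proj(c,P):
    E=np.array(c["extrinsics"]);f=200/np.tan(np.radians(c["vfov"])/2)
    p=(np.atleast_2d(P)-E[:3,3])@E[:3,:3]
    return np.c_[c["cx"]+f*p[:,0]/-p[:,2],c["cy"]-f*p[:,1]/-p[:,2]]
def ray(c,uv,z):
    E=np.array(c["extrinsics"]);f=200/np.tan(np.radians(c["vfov"])/2)
    d=E[:3,:3]@[(uv[0]-c["cx"])/f,-(uv[1]-c["cy"])/f,-1]
    return E[:3,3]+d*(z-E[2,3])/d[2]
def fw(q,P):
    P=np.atleast_2d(P)/1000.;c,s=np.cos(q[2]),np.sin(q[2])
    return np.c_[q[0]+c*P[:,0]-s*P[:,1],q[1]+s*P[:,0]+c*P[:,1],P[:,2]]
def fit(obs,q0):
    r=lambda q:np.concatenate([(proj(c,fw(q,P))-uv).ravel() for c,P,uv in obs])
    s=least_squares(r,q0,loss='soft_l1');return s.x,r(s.x).reshape(-1,2)
E
python3 - <<'E'
from h import *; from plant import cams
P=np.array([[130,120,16],[130,-100,16],[-130,-100,16],[-130,120,16],[-25,0,52]])
t=np.array([[213,35],[548,165],[385,563],[42,418],[297,322]]);s=np.array([[235,580],[48,218],[525,32],[772,312]])
T=cams.camera("top");S=cams.camera("scene")
t=(t+.5)/4.8-.5+[262,98];s=(s+.5)/4.8-.5+[200,218]
q0=[.55,.06,-.3]
for o in([(T,P,t)],[(S,P[:4],s)],[(T,P,t),(S,P[:4],s)]):
    q,r=fit(o,q0);print(q,np.degrees(q[2]));print(r.round(1).tolist())
for n,p in(("stud",[-25,0,52]),("tail",[-102,0,32]),("leaf",[6,-8,60]),("post",[-25,103,156])):print(n,fw(q,p))
w=[ray(T,(np.array(u)+.5)/4.8-.5+[262,98],.056) for u in([281,287],[313,363])];d=w[0]-w[1];print(w,np.degrees(np.arctan2(d[1],d[0])-q[2]),np.linalg.norm(d))
E
```

```text
[ 0.57590904  0.05607495 -0.37383704] -21.41928466783099
[[-0.2, -0.9], [0.6, 0.1], [0.3, 0.2], [-0.7, 0.5], [-0.0, -0.1]]
[ 0.57709748  0.05652311 -0.38295049] -21.941446865248036
[[-0.3, 0.1], [-0.7, -0.0], [0.2, -0.3], [1.1, -0.2]]
[ 0.57656739  0.05619521 -0.37912113] -21.722040519125137
[[0.1, -1.2], [0.7, 0.1], [-0.1, 0.1], [-0.8, -0.0], [-0.1, -0.4], [0.1, -0.1], [-0.7, -0.0], [0.0, -0.5], [1.1, -0.7]]
stud [[0.55334264 0.06544781 0.052     ]]
tail [[0.48181039 0.09394583 0.032     ]]
leaf [[0.5791805  0.04654266 0.06      ]]
post [[0.59146337 0.16113381 0.156     ]]
[array([0.57156105, 0.07462923, 0.056     ]), array([0.52753493, 0.05546406, 0.056     ])] 45.24619305538844 0.04801669856924561
```

```bash
python3 - <<'E'
from h import *; from plant import get_state
q=[.5766,.0562,-.379];s=get_state()
print((fw(q,[-145,0,200])-s["position"])*100,s["position"], fw(q,[-145,0,0]),fw(q,[-127,0,0]))
E
```

```text
[[ 27.05672316 -54.26035397  -3.78675811]] [0.17132268 0.65245232 0.23786758] [[0.44188991 0.10984878 0.        ]] [[0.45861254 0.10318894 0.        ]]
```

Request:
{"method": "step_arm", "body": {
  "moves": [
    {"translation": [1.35,-2.7,0],"delta_rot": [0,0,-0.7],"hand": 0},
    {"translation": [1.35,-2.7,0],"delta_rot": [0,0,-0.7],"hand": 0},
    {"translation": [1.35,-2.7,0],"delta_rot": [0,0,-0.7],"hand": 0},
    {"translation": [1.35,-2.7,0],"delta_rot": [0,0,-0.7],"hand": 0},
    {"translation": [1.35,-2.7,0],"delta_rot": [0,0,-0.7],"hand": 0},
    {"translation": [1.35,-2.7,0],"delta_rot": [0,0,-0.7],"hand": 0},
    {"translation": [1.35,-2.7,0],"delta_rot": [0,0,-0.7],"hand": 0},
    {"translation": [1.35,-2.7,0],"delta_rot": [0,0,-0.7],"hand": 0},
    {"translation": [1.35,-2.7,0],"delta_rot": [0,0,-0.7],"hand": 0},
    {"translation": [1.35,-2.7,0],"delta_rot": [0,0,-0.7],"hand": 0}
  ],
  "grip_force": 20
}}

```text
t: 1.03
position: [0.3067, 0.3814, 0.2386]
tool_rot: [0.188, 0.982, 0.0, 0.0]
contact_force: [-0.2, -0.4, 0.8]
width: 0.268
grasp_force: 0.0
```

Request:
{"method": "step_arm", "body": {
  "moves": [
    {"translation": [1.35,-2.7,-0.4],"delta_rot": [0,0,0],"hand": 0},
    {"translation": [1.35,-2.7,-0.4],"delta_rot": [0,0,0],"hand": 0},
    {"translation": [1.35,-2.7,-0.4],"delta_rot": [0,0,0],"hand": 0},
    {"translation": [1.35,-2.7,-0.4],"delta_rot": [0,0,0],"hand": 0},
    {"translation": [1.35,-2.7,-0.4],"delta_rot": [0,0,0],"hand": 0},
    {"translation": [1.35,-2.7,-0.4],"delta_rot": [0,0,0],"hand": 0},
    {"translation": [1.35,-2.7,-0.4],"delta_rot": [0,0,0],"hand": 0},
    {"translation": [1.35,-2.7,-0.4],"delta_rot": [0,0,0],"hand": 0},
    {"translation": [1.35,-2.7,-0.4],"delta_rot": [0,0,0],"hand": 0},
    {"translation": [0,0,0],"delta_rot": [0,0,0],"hand": 0}
  ]
}}

```text
t: 1.87
position: [0.4291, 0.136, 0.202]
tool_rot: [0.19, 0.982, -0.001, 0.0]
contact_force: [-0.3, -0.2, -0.6]
width: 0.007
grasp_force: 0.0
```

```bash
python3 - <<'E'
from h import *; from plant import get_state,cams; import cv2
from scipy.spatial.transform import Rotation as R
s=get_state();print(s["t"],s["position"],R.from_quat(s["tool_rot"]).as_matrix().round(3).tolist(),s["contact_force"],s["width"])
w=cams.camera("wrist");cv2.imwrite("pics/w1.png",w["image"])
import pickle;pickle.dump(w,open("w1.pkl","wb"));print(w["vfov"],w["cx"],w["cy"],w["extrinsics"].round(3).tolist())
E
```

```text
1.8667 [0.42911363 0.13596334 0.20197327] [[-0.928, 0.374, -0.0], [0.374, 0.928, -0.002], [-0.001, -0.002, -1.0]] [-0.34510248 -0.19267684 -0.55208385] 0.007289045232752138
71.7618064643051 316.6429302568384 199.38488216542274 [[0.374, -0.883, -0.285, 0.355], [0.927, 0.355, 0.118, 0.166], [-0.003, -0.308, 0.951, 0.349], [0.0, 0.0, 0.0, 1.0]]
```

View pics/w1.png

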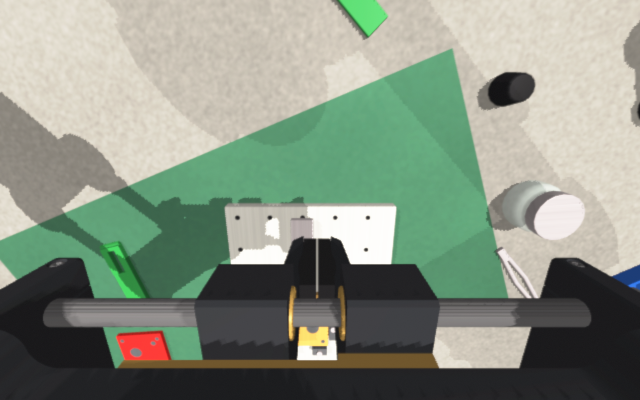

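The wrist view from behind: base rear corners at about (226,205) and (396,205), strap tail end at (302,220), shut finger tips at (317,240). I'll use them to refine the pose.

```bash
python3 - <<'E'
from h import *; import pickle,cv2
w=pickle.load(open("w1.pkl","rb"));q=[.5766,.0562,-.379]
print(proj(w,fw(q,[[-130,-100,16],[-130,120,16],[-117,-14,32],[-117,14,32]])).round(1), proj(w,[[.4291,.136,.202]]))
print(ray(w,(226,205),.016),ray(w,(396,205),.016),fw(q,[[-130,-100,16],[-130,120,16]]))
g=cv2.resize(w["image"][190:280,210:410],None,fx=4,fy=4,interpolation=cv2.INTER_CUBIC);cv2.imwrite("pics/c3.png",g)
E
```

```text
[[223.8 205.7]
 [396.2 205.1]
 [290.2 219.7]
 [312.9 219.6]] [[317.03743403 250.11561265]]
[0.41908074 0.01444317 0.016     ] [0.49998207 0.21562039 0.016     ] [[0.41882628 0.0113954  0.016     ]
 [0.50022443 0.21578312 0.016     ]]
```

View pics/c3.png

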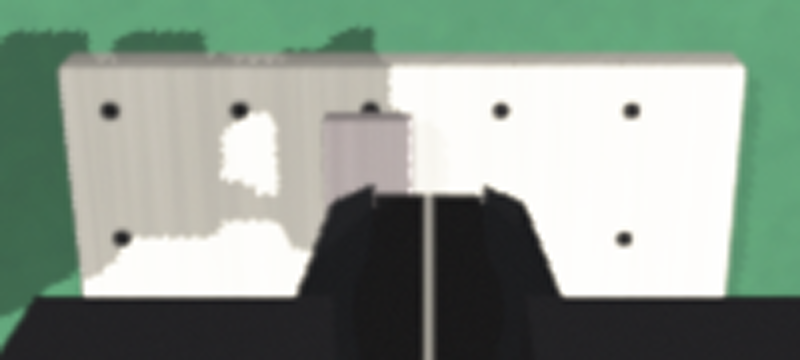

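Request:
{"method": "step_arm", "body": {
  "moves": [
    {"translation": [0.32,-0.48,-2.5],"hand": 0},
    {"translation": [0.32,-0.48,-2.5],"hand": 0},
    {"translation": [0.32,-0.48,-2.5],"hand": 0},
    {"translation": [0.32,-0.48,-2.5],"hand": 0},
    {"translation": [0.32,-0.48,-2.5],"hand": 0},
    {"translation": [0.33,-0.47,-2.5],"hand": 0},
    {"translation": [0,0,-1.0],"hand": 0},
    {"translation": [0,0,-1.0],"hand": 0},
    {"translation": [0,0,-0.5],"hand": 0},
    {"translation": [0,0,-0.5],"hand": 0}
  ]
}}

```text
invalid input
```

Request:
{"method": "step_arm", "body": {
  "moves": [
    {"translation": [0.28,-0.11,0],"hand": 0},
    {"translation": [0.28,-0.11,0],"hand": 0},
    {"translation": [0.28,-0.11,0],"hand": 0},
    {"translation": [0.28,-0.11,0],"hand": 0},
    {"translation": [0.28,-0.11,0],"hand": 0},
    {"translation": [0.28,-0.11,0],"hand": 0}
  ]
}}

```text
invalid input
```

Request:
{"method": "step_arm", "body": {
  "moves": [
    {"translation": [0.28,-0.11,0],"hand": 0},
    {"translation": [0.28,-0.11,0],"hand": 0},
    {"translation": [0.28,-0.11,0],"hand": 0},
    {"translation": [0.19,-0.07,0],"hand": 0}
  ]
}}

```text
invalid input
```

Every row needs delta_rot.

Request:
{"method": "step_arm", "body": {
  "moves": [
    {"translation": [0.32,-0.48,-2.5],"delta_rot": [0,0,0],"hand": 0},
    {"translation": [0.32,-0.48,-2.5],"delta_rot": [0,0,0],"hand": 0},
    {"translation": [0.32,-0.48,-2.5],"delta_rot": [0,0,0],"hand": 0},
    {"translation": [0.32,-0.48,-2.5],"delta_rot": [0,0,0],"hand": 0},
    {"translation": [0.32,-0.48,-2.5],"delta_rot": [0,0,0],"hand": 0},
    {"translation": [0.33,-0.47,-2.5],"delta_rot": [0,0,0],"hand": 0},
    {"translation": [0,0,-1.0],"delta_rot": [0,0,0],"hand": 0},
    {"translation": [0,0,-1.0],"delta_rot": [0,0,0],"hand": 0},
    {"translation": [0,0,-0.5],"delta_rot": [0,0,0],"hand": 0},
    {"translation": [0,0,-0.5],"delta_rot": [0,0,0],"hand": 0}
  ]
}}

```text
t: 2.75
position: [0.4477, 0.1119, 0.023]
tool_rot: [0.188, 0.982, 0.0, 0.0]
contact_force: [0.9, 0.7, 0.2]
width: 0.006
grasp_force: 0.0
```

Request:
{"method": "step_arm", "body": {
  "moves": [
    {"translation": [0.28,-0.11,0],"delta_rot": [0,0,0],"hand": 0},
    {"translation": [0.28,-0.11,0],"delta_rot": [0,0,0],"hand": 0},
    {"translation": [0.28,-0.11,0],"delta_rot": [0,0,0],"hand": 0},
    {"translation": [0.28,-0.11,0],"delta_rot": [0,0,0],"hand": 0},
    {"translation": [0.28,-0.11,0],"delta_rot": [0,0,0],"hand": 0},
    {"translation": [0.28,-0.11,0],"delta_rot": [0,0,0],"hand": 0}
  ]
}}

```text
t: 3.25
position: [0.4631, 0.1048, 0.023]
tool_rot: [0.189, 0.982, 0.0, -0.001]
contact_force: [-4.8, 2.1, 4.6]
width: 0.005
grasp_force: 2.3
```

Request:
{"method": "step_arm", "body": {
  "moves": [
    {"translation": [0.28,-0.11,0],"delta_rot": [0,0,0],"hand": 0},
    {"translation": [0.28,-0.11,0],"delta_rot": [0,0,0],"hand": 0},
    {"translation": [0.28,-0.11,0],"delta_rot": [0,0,0],"hand": 0},
    {"translation": [0.19,-0.07,0],"delta_rot": [0,0,0],"hand": 0}
  ]
}}

```text
t: 3.58
position: [0.475, 0.1003, 0.0229]
tool_rot: [0.188, 0.982, 0.0, 0.0]
contact_force: [-1.1, 0.7, 0.9]
width: 0.002
grasp_force: 0.7
```

Request:
{"method": "step_arm", "body": {
  "moves": [
    {"translation": [0.19,-0.08,0],"delta_rot": [0,0,0],"hand": 0},
    {"translation": [0.19,-0.08,0],"delta_rot": [0,0,0],"hand": 0},
    {"translation": [0.14,-0.06,0],"delta_rot": [0,0,0],"hand": 0}
  ]
}}

```text
t: 3.83
position: [0.4798, 0.0983, 0.0228]
tool_rot: [0.188, 0.982, 0.0, -0.0]
contact_force: [-2.2, 1.4, 1.3]
width: 0.003
grasp_force: 1.3
```

Request:
{"method": "step_arm", "body": {
  "moves": [
    {"translation": [0.14,-0.06,0],"delta_rot": [0,0,0],"hand": 0},
    {"translation": [0.09,-0.04,0],"delta_rot": [0,0,0],"hand": 0}
  ]
}}

```text
t: 4.0
position: [0.482, 0.0973, 0.0227]
tool_rot: [0.188, 0.982, -0.0, -0.0]
contact_force: [-1.9, 0.9, 2.0]
width: 0.004
grasp_force: 1.3
```

Request:
{"method": "step_arm", "body": {
  "moves": [
    {"translation": [0.09,-0.04,0],"delta_rot": [0,0,0],"hand": 0},
    {"translation": [0.09,-0.04,0],"delta_rot": [0,0,0],"hand": 0}
  ]
}}

```text
t: 4.17
position: [0.4823, 0.097, 0.0226]
tool_rot: [0.189, 0.982, 0.0, -0.002]
contact_force: [-8.5, 5.2, 7.8]
width: 0.005
grasp_force: 4.7
```

Request:
{"method": "step_arm", "body": {
  "moves": [
    {"translation": [0.09,-0.04,0],"delta_rot": [0,0,0],"hand": 0}
  ]
}}

```text
t: 4.25
position: [0.4824, 0.097, 0.0225]
tool_rot: [0.189, 0.982, 0.0, -0.003]
contact_force: [-10.5, 6.7, 10.1]
width: 0.001
grasp_force: 6.1
```

Request:
{"method": "step_arm", "body": {
  "moves": [
    {"translation": [-0.8,0.3,0],"delta_rot": [0,0,0],"hand": 0},
    {"translation": [-1.5,0.6,0],"delta_rot": [0,0,0],"hand": 0},
    {"translation": [0,0,2.5],"delta_rot": [0,0,0],"hand": 0},
    {"translation": [0,0,2.5],"delta_rot": [0,0,0],"hand": 0},
    {"translation": [0,0,2.5],"delta_rot": [0,0,-6],"hand": 0},
    {"translation": [0,0,2.5],"delta_rot": [0,0,-7],"hand": 0},
    {"translation": [0,0,0],"delta_rot": [0,0,-7],"hand": 0},
    {"translation": [0,0,0],"delta_rot": [0,0,-7],"hand": 0},
    {"translation": [0,0,0],"delta_rot": [0,0,-7],"hand": 0},
    {"translation": [0,0,0],"delta_rot": [0,0,-7],"hand": 0}
  ],
  "grip_force": 60
}}

```text
t: 5.08
position: [0.4622, 0.105, 0.1231]
tool_rot: [0.523, 0.852, 0.001, 0.001]
contact_force: [-0.1, 0.2, 0.1]
width: 0.003
grasp_force: 0.0
```

Request:
{"method": "step_arm", "body": {
  "moves": [
    {"translation": [0,0,0],"delta_rot": [0,0,-7],"hand": 0},
    {"translation": [0,0,0],"delta_rot": [0,0,-7],"hand": 0},
    {"translation": [0,0,0],"delta_rot": [0,0,-7],"hand": 0},
    {"translation": [0,0,0],"delta_rot": [0,0,-7],"hand": 0},
    {"translation": [0,0,0],"delta_rot": [0,0,-7],"hand": 0},
    {"translation": [0,0,0],"delta_rot": [0,0,-7],"hand": 0},
    {"translation": [0,0,0],"delta_rot": [0,0,-7],"hand": 0},
    {"translation": [0,0,0],"delta_rot": [0,0,0],"hand": 0},
    {"translation": [0,0,0],"delta_rot": [0,0,0],"hand": 0}
  ]
}}

```text
t: 5.83
position: [0.4618, 0.105, 0.1227]
tool_rot: [0.827, 0.563, 0.0, 0.0]
contact_force: [0.7, -1.0, -0.2]
width: 0.007
grasp_force: 0.0
```

```bash
cat >> h.py <<'E'
def rel(s,q=(.5766,.0562,-.379)):
    "fixture-frame TCP relative to nut axis (mm), tool-y yaw in fixture (deg), force in fixture frame, torque"
    from scipy.spatial.transform import Rotation as R
    M=np.array([[np.cos(q[2]),np.sin(q[2])],[-np.sin(q[2]),np.cos(q[2])]])
    p=M@(s["position"][:2]-q[:2])*1000+[25,0]
    y=R.from_quat(s["tool_rot"]).as_matrix()[:2,1]
    F=M@s["contact_force"][:2]
    return p.round(1),s["position"][2].round(4),round(np.degrees(np.arctan2(y[1],y[0])-q[2]),1),F.round(1),s["wrist_torque"].round(3)
E
python3 - <<'E'
from h import *; from plant import get_state,cams; import cv2
s=get_state();print(s["t"],s["position"],rel(s),s["contact_force"],s["joint_positions"].round(2))
t=cams.camera("top")["image"][98:220,262:384];cv2.imwrite("pics/c4.png",cv2.resize(t,None,fx=4.8,fy=4.8,interpolation=cv2.INTER_CUBIC))
E
```

```text
5.8333 [0.46180541 0.10503738 0.12271648] (array([-99.7,   2.9]), np.float64(0.1227), np.float64(0.2), array([ 1. , -0.7]), array([-0.115,  0.126, -0.016])) [ 0.68306906 -1.04690561 -0.15531104] [ 0.17 -0.01  2.14 -0.    1.01  0.55]
```

View pics/c4.png

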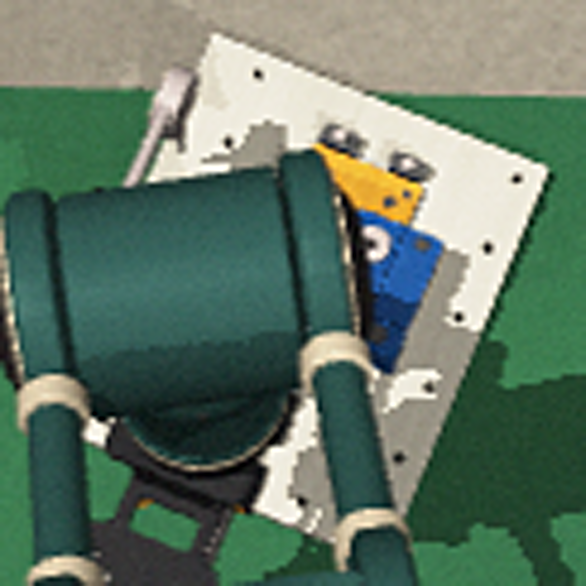

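Request:
{"method": "step_arm", "body": {
  "moves": [
    {"translation": [2.7,-0.24,0],"delta_rot": [0,0,0],"hand": 0},
    {"translation": [2.7,-0.24,0],"delta_rot": [0,0,0],"hand": 0},
    {"translation": [2.7,-0.24,0],"delta_rot": [0,0,0],"hand": 0},
    {"translation": [2.7,-0.24,0],"delta_rot": [0,0,0],"hand": 0},
    {"translation": [2.7,-0.24,0],"delta_rot": [0,0,0],"hand": 0},
    {"translation": [0,0,0],"delta_rot": [0,0,0],"hand": 0},
    {"translation": [0,0,0],"delta_rot": [0,0,0],"hand": 0}
  ]
}}

```text
t: 6.47
position: [0.5975, 0.0929, 0.1224]
tool_rot: [0.827, 0.562, -0.0, 0.0]
contact_force: [-0.1, -0.4, 0.3]
width: 0.006
grasp_force: 0.0
```

```bash
python3 - <<'E'
from h import *; from plant import get_state,cams; import cv2
s=get_state();print(s["t"],rel(s))
t=cams.camera("scene")["image"][190:330,200:380];cv2.imwrite("pics/c5.png",cv2.resize(t,None,fx=4.2,fy=4.2,interpolation=cv2.INTER_CUBIC))
E
```

```text
6.4667 (array([30.9, 41.9]), np.float64(0.1224), np.float64(0.1), array([ 0. , -0.4]), array([-0.107,  0.091, -0.004]))
```

View pics/c5.png

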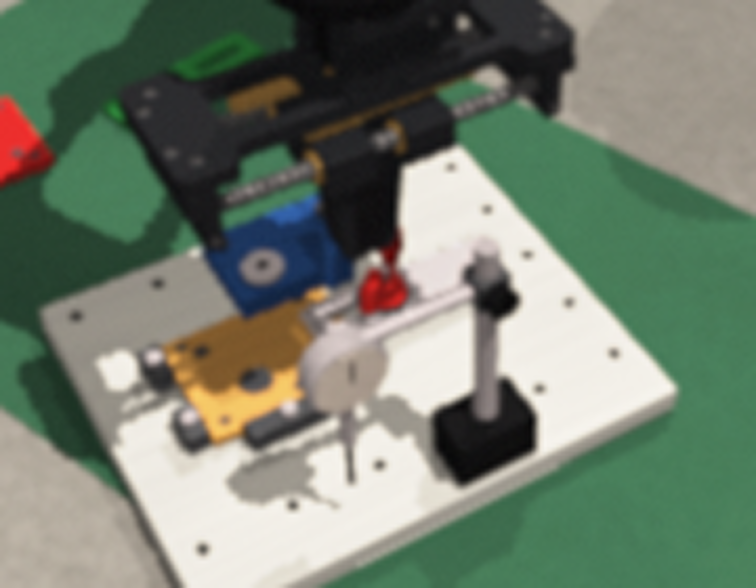

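The scene crop shows the toe over the plate at (325,312), the nut at (383,290), and the fingers at (365,250) clear of the gauge. I'll descend and push wing A in -y, along the fixture axis. The world direction of fixture -y is (-0.37,-0.93).

Request:
{"method": "step_arm", "body": {
  "moves": [
    {"translation": [0,0,-2],"delta_rot": [0,0,0],"hand": 0},
    {"translation": [0,0,-2],"delta_rot": [0,0,0],"hand": 0},
    {"translation": [0,0,-2],"delta_rot": [0,0,0],"hand": 0},
    {"translation": [0,0,-1.1],"delta_rot": [0,0,0],"hand": 0},
    {"translation": [0,0,-0.4],"delta_rot": [0,0,0],"hand": 0},
    {"translation": [0,0,0],"delta_rot": [0,0,0],"hand": 0}
  ]
}}

```text
t: 7.02
position: [0.5948, 0.0931, 0.0466]
tool_rot: [0.827, 0.562, -0.001, -0.001]
contact_force: [-0.2, -0.7, -0.5]
width: 0.005
grasp_force: 0.0
```

Request:
{"method": "step_arm", "body": {
  "moves": [
    {"translation": [-0.07,-0.19,0],"delta_rot": [0,0,0],"hand": 0},
    {"translation": [-0.07,-0.19,0],"delta_rot": [0,0,0],"hand": 0},
    {"translation": [-0.07,-0.19,0],"delta_rot": [0,0,0],"hand": 0},
    {"translation": [-0.07,-0.19,0],"delta_rot": [0,0,0],"hand": 0},
    {"translation": [-0.07,-0.19,0],"delta_rot": [0,0,0],"hand": 0},
    {"translation": [-0.07,-0.19,0],"delta_rot": [0,0,0],"hand": 0},
    {"translation": [-0.07,-0.19,0],"delta_rot": [0,0,0],"hand": 0}
  ]
}}

```text
t: 7.6
position: [0.5933, 0.0803, 0.0487]
tool_rot: [0.828, 0.561, 0.002, 0.001]
contact_force: [5.4, 2.9, 0.7]
width: 0.003
grasp_force: 2.7
```

```bash
cat > r.py <<'E'
from h import *; from plant import get_state
s=get_state();print(s["t"],*rel(s))
E
python3 r.py
```

```text
7.6 [31.6 28.6] 0.0487 -0.0 [4.  4.7] [ 0.496 -0.633 -0.036]
```

Request:
{"method": "step_arm", "body": {
  "moves": [
    {"translation": [0.22,0.56,0],"delta_rot": [0,0,0],"hand": 0},
    {"translation": [0.22,0.56,0],"delta_rot": [0,0,0],"hand": 0},
    {"translation": [-0.46,0.19,0],"delta_rot": [0,0,0],"hand": 0},
    {"translation": [-0.46,0.19,0],"delta_rot": [0,0,0],"hand": 0},
    {"translation": [0,0,0],"delta_rot": [0,0,0],"hand": 0}
  ]
}}

```text
t: 8.02
position: [0.5849, 0.0953, 0.0469]
tool_rot: [0.827, 0.562, -0.001, -0.001]
contact_force: [-0.7, 0.1, 0.0]
width: 0.003
grasp_force: 0.0
```

```bash
python3 r.py; python3 - <<'E'
from plant import cams; import cv2
t=cams.camera("scene")["image"][235:295,255:335];cv2.imwrite("pics/c6.png",cv2.resize(t,None,fx=9,fy=9,interpolation=cv2.INTER_CUBIC))
E
```

```text
8.0167 [18.3 39.4] 0.0469 0.1 [-0.7 -0.2] [-0.045  0.095 -0.014]
```

View pics/c6.png

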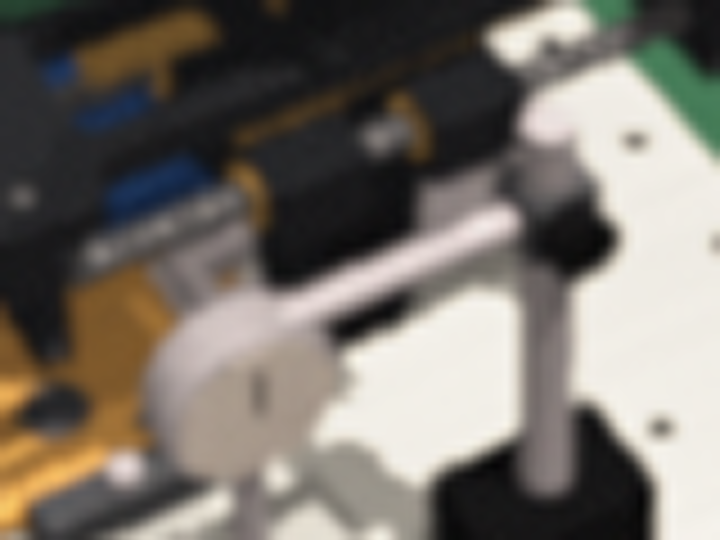

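The crop shows the fingers hiding the nut behind the gauge's dial (240,380), and nothing touching the gauge. I'll go on by force sensing.

Request:
{"method": "step_arm", "body": {
  "moves": [
    {"translation": [-0.07,-0.19,0],"delta_rot": [0,0,0],"hand": 0},
    {"translation": [-0.07,-0.19,0],"delta_rot": [0,0,0],"hand": 0},
    {"translation": [-0.07,-0.19,0],"delta_rot": [0,0,0],"hand": 0},
    {"translation": [-0.07,-0.19,0],"delta_rot": [0,0,0],"hand": 0},
    {"translation": [-0.07,-0.19,0],"delta_rot": [0,0,0],"hand": 0}
  ]
}}

```text
t: 8.48
position: [0.5833, 0.085, 0.0477]
tool_rot: [0.828, 0.561, 0.0, 0.0]
contact_force: [-0.6, -0.1, -0.1]
width: 0.008
grasp_force: 0.2
```

```bash
python3 r.py
```

```text
8.4833 [20.6 29.2] 0.0477 -0.0 [-0.5 -0.3] [-0.013  0.127  0.026]
```

Request:
{"method": "step_arm", "body": {
  "moves": [
    {"translation": [-0.07,-0.19,0],"delta_rot": [0,0,0],"hand": 0},
    {"translation": [-0.07,-0.19,0],"delta_rot": [0,0,0],"hand": 0}
  ]
}}

```text
t: 8.65
position: [0.5833, 0.0818, 0.0482]
tool_rot: [0.828, 0.561, 0.002, 0.0]
contact_force: [-0.6, 2.0, 0.8]
width: 0.005
grasp_force: 0.8
```

```bash
python3 r.py
```

```text
8.65 [21.7 26.3] 0.0482 -0.0 [-1.2  1.6] [ 0.177  0.102 -0.006]
```

Request:
{"method": "step_arm", "body": {
  "moves": [
    {"translation": [-0.07,-0.19,0],"delta_rot": [0,0,0],"hand": 0},
    {"translation": [-0.07,-0.19,0],"delta_rot": [0,0,0],"hand": 0},
    {"translation": [-0.07,-0.19,0],"delta_rot": [0,0,0],"hand": 0}
  ]
}}

```text
t: 8.9
position: [0.581, 0.0759, 0.0484]
tool_rot: [0.828, 0.561, 0.001, 0.001]
contact_force: [2.3, 0.7, 0.5]
width: 0.004
grasp_force: 1.1
```

```bash
python3 r.py
```

```text
8.9 [21.8 19.9] 0.0484 0.0 [1.9 1.5] [ 0.145 -0.296 -0.045]
```

Request:
{"method": "step_arm", "body": {
  "moves": [
    {"translation": [-0.07,-0.19,0],"delta_rot": [0,0,0],"hand": 0},
    {"translation": [-0.07,-0.19,0],"delta_rot": [0,0,0],"hand": 0}
  ]
}}

```text
t: 9.07
position: [0.5785, 0.0719, 0.0478]
tool_rot: [0.828, 0.561, 0.0, 0.0]
contact_force: [4.3, 2.6, 1.4]
width: 0.004
grasp_force: 2.0
```

```bash
python3 r.py
```

```text
9.0667 [20.9 15.3] 0.0478 0.0 [3. 4.] [ 0.38  -0.588  0.002]
```

Request:
{"method": "step_arm", "body": {
  "moves": [
    {"translation": [0,0,0],"delta_rot": [0,0,0],"hand": 0},
    {"translation": [0,0,0],"delta_rot": [0,0,0],"hand": 0}
  ]
}}

```text
t: 9.23
position: [0.5783, 0.0719, 0.0477]
tool_rot: [0.828, 0.561, -0.0, -0.0]
contact_force: [1.8, 1.8, 0.7]
width: 0.004
grasp_force: 0.9
```

```bash
python3 r.py
```

```text
9.2333 [20.8 15.2] 0.0477 -0.0 [1.  2.3] [ 0.142 -0.224  0.041]
```

Request:
{"method": "step_arm", "body": {
  "moves": [
    {"translation": [-0.07,-0.19,0],"delta_rot": [0,0,0],"hand": 0}
  ]
}}

```text
t: 9.32
position: [0.5781, 0.0705, 0.0479]
tool_rot: [0.828, 0.561, 0.001, -0.0]
contact_force: [3.7, 4.4, -1.3]
width: 0.004
grasp_force: 2.7
```

```bash
python3 r.py
```

```text
9.3167 [21.1 13.9] 0.0479 -0.0 [1.8 5.5] [ 0.579 -0.542 -0.008]
```

Request:
{"method": "step_arm", "body": {
  "moves": [
    {"translation": [-0.07,-0.19,0],"delta_rot": [0,0,0],"hand": 0}
  ]
}}

```text
t: 9.4
position: [0.5779, 0.0689, 0.0479]
tool_rot: [0.828, 0.561, 0.001, 0.0]
contact_force: [5.9, 4.6, -1.8]
width: 0.003
grasp_force: 3.3
```

```bash
python3 r.py
```

```text
9.4 [21.6 12.3] 0.0479 -0.0 [3.8 6.5] [ 0.644 -0.733 -0.055]
```

Request:
{"method": "step_arm", "body": {
  "moves": [
    {"translation": [-0.07,-0.19,0],"delta_rot": [0,0,0],"hand": 0}
  ]
}}

```text
t: 9.48
position: [0.5776, 0.067, 0.048]
tool_rot: [0.828, 0.561, 0.002, 0.0]
contact_force: [5.3, 3.7, -1.8]
width: 0.003
grasp_force: 3.3
```

```bash
python3 r.py
```

```text
9.4833 [21.9 10.4] 0.048 -0.0 [3.6 5.5] [ 0.553 -0.778 -0.01 ]
```

Request:
{"method": "step_arm", "body": {
  "moves": [
    {"translation": [-0.07,-0.19,0],"delta_rot": [0,0,0],"hand": 0},
    {"translation": [-0.07,-0.19,0],"delta_rot": [0,0,0],"hand": 0}
  ]
}}

```text
t: 9.65
position: [0.5757, 0.063, 0.0479]
tool_rot: [0.828, 0.561, 0.001, 0.0]
contact_force: [3.7, 4.1, -0.3]
width: 0.008
grasp_force: 2.1
```

```bash
python3 r.py
```

```text
9.65 [21.7  6. ] 0.0479 -0.0 [1.9 5.2] [ 0.625 -0.447 -0.069]
```

Request:
{"method": "step_arm", "body": {
  "moves": [
    {"translation": [0.19,0.46,0],"delta_rot": [0,0,0],"hand": 0},
    {"translation": [0,0,1.4],"delta_rot": [0,0,0],"hand": 0},
    {"translation": [0,0,1.4],"delta_rot": [0,0,0],"hand": 0},
    {"translation": [0,0,0],"delta_rot": [0,0,0],"hand": 0},
    {"translation": [-2.2,0.95,0],"delta_rot": [0,0,0],"hand": 0},
    {"translation": [-2.2,0.95,0],"delta_rot": [0,0,0],"hand": 0},
    {"translation": [-2.2,0.95,0],"delta_rot": [0,0,0],"hand": 0},
    {"translation": [0,0,0],"delta_rot": [0,0,0],"hand": 0},
    {"translation": [0,0,-1.4],"delta_rot": [0,0,0],"hand": 0},
    {"translation": [0,0,-1.4],"delta_rot": [0,0,0],"hand": 0}
  ]
}}

```text
t: 10.48
position: [0.511, 0.0957, 0.0477]
tool_rot: [0.827, 0.562, 0.0, 0.0]
contact_force: [0.2, -0.8, -0.4]
width: 0.0
grasp_force: 0.0
```

```bash
python3 r.py
```

```text
10.4833 [-50.6  12.5] 0.0477 0.1 [ 0.5 -0.6] [-0.04   0.007  0.001]
```

Request:
{"method": "step_arm", "body": {
  "moves": [
    {"translation": [0.23,-0.09,0],"delta_rot": [0,0,0],"hand": 0},
    {"translation": [0.23,-0.09,0],"delta_rot": [0,0,0],"hand": 0},
    {"translation": [0.23,-0.09,0],"delta_rot": [0,0,0],"hand": 0},
    {"translation": [0.23,-0.09,0],"delta_rot": [0,0,0],"hand": 0},
    {"translation": [0.23,-0.09,0],"delta_rot": [0,0,0],"hand": 0}
  ]
}}

```text
t: 10.9
position: [0.5235, 0.091, 0.0484]
tool_rot: [0.828, 0.561, 0.001, 0.0]
contact_force: [-0.3, 0.2, 0.3]
width: 0.004
grasp_force: 0.0
```

```bash
python3 r.py
```

```text
10.9 [-37.2  12.7] 0.0484 -0.0 [-0.3  0.1] [-0.142  0.073 -0.   ]
```

Request:
{"method": "step_arm", "body": {
  "moves": [
    {"translation": [0.23,0,0],"delta_rot": [0,0,0],"hand": 0},
    {"translation": [0.23,0,0],"delta_rot": [0,0,0],"hand": 0}
  ]
}}

```text
t: 11.07
position: [0.5277, 0.0911, 0.0482]
tool_rot: [0.828, 0.561, 0.0, 0.0]
contact_force: [-1.1, 0.2, 0.2]
width: 0.004
grasp_force: 0.0
```

```bash
python3 r.py
```

```text
11.0667 [-33.4  14.3] 0.0482 -0.0 [-1.1 -0.2] [-0.077  0.093  0.025]
```

Request:
{"method": "step_arm", "body": {
  "moves": [
    {"translation": [0.23,0,0],"delta_rot": [0,0,0],"hand": 0},
    {"translation": [0.23,0,0],"delta_rot": [0,0,0],"hand": 0},
    {"translation": [0.23,0,0],"delta_rot": [0,0,0],"hand": 0}
  ]
}}

```text
t: 11.32
position: [0.5336, 0.0915, 0.0477]
tool_rot: [0.828, 0.561, -0.0, -0.0]
contact_force: [-2.4, 2.4, 1.9]
width: 0.003
grasp_force: 1.5
```

```bash
python3 r.py
```

```text
11.3167 [-28.   16.9] 0.0477 -0.0 [-3.1  1.4] [0.283 0.395 0.03 ]
```

Request:
{"method": "step_arm", "body": {
  "moves": [
    {"translation": [0.23,0,0],"delta_rot": [0,0,0],"hand": 0},
    {"translation": [0.23,0,0],"delta_rot": [0,0,0],"hand": 0},
    {"translation": [0.23,0,0],"delta_rot": [0,0,0],"hand": 0}
  ]
}}

```text
t: 11.57
position: [0.5407, 0.0914, 0.0476]
tool_rot: [0.828, 0.561, -0.0, -0.0]
contact_force: [-1.3, 1.6, 0.7]
width: 0.006
grasp_force: 1.0
```

```bash
python3 r.py
```

```text
11.5667 [-21.3  19.4] 0.0476 0.0 [-1.7  1. ] [ 0.306  0.318 -0.005]
```

Request:
{"method": "step_arm", "body": {
  "moves": [
    {"translation": [0.23,0,0],"delta_rot": [0,0,0],"hand": 0},
    {"translation": [0.23,0,0],"delta_rot": [0,0,0],"hand": 0}
  ]
}}

```text
t: 11.73
position: [0.5452, 0.0911, 0.0475]
tool_rot: [0.828, 0.561, -0.0, -0.0]
contact_force: [-3.6, 1.2, -0.1]
width: 0.006
grasp_force: 1.5
```

```bash
python3 r.py
```

```text
11.7333 [-17.1  20.8] 0.0475 0.0 [-3.8 -0.2] [ 0.128  0.5   -0.05 ]
```

Request:
{"method": "step_arm", "body": {
  "moves": [
    {"translation": [0.23,-0.04,0],"delta_rot": [0,0,0],"hand": 0},
    {"translation": [0.23,-0.04,0],"delta_rot": [0,0,0],"hand": 0}
  ]
}}

```text
t: 11.9
position: [0.5494, 0.0902, 0.0474]
tool_rot: [0.828, 0.561, -0.001, -0.0]
contact_force: [-3.0, -0.8, 1.3]
width: 0.006
grasp_force: 1.5
```

```bash
python3 r.py
```

```text
11.9 [-12.8  21.5] 0.0474 -0.0 [-2.5 -1.8] [ 0.064  0.573 -0.048]
```

Request:
{"method": "step_arm", "body": {
  "moves": [
    {"translation": [0.23,-0.09,0],"delta_rot": [0,0,0],"hand": 0},
    {"translation": [0.23,-0.09,0],"delta_rot": [0,0,0],"hand": 0}
  ]
}}

```text
t: 12.07
position: [0.5542, 0.0883, 0.0473]
tool_rot: [0.828, 0.561, -0.001, -0.0]
contact_force: [-2.5, 0.4, 0.2]
width: 0.004
grasp_force: 1.2
```

```bash
python3 r.py
```

```text
12.0667 [-7.7 21.6] 0.0473 0.0 [-2.4 -0.6] [ 0.152  0.523 -0.024]
```

Request:
{"method": "step_arm", "body": {
  "moves": [
    {"translation": [0.22,0,0],"delta_rot": [0,0,0],"hand": 0},
    {"translation": [0.22,0,0],"delta_rot": [0,0,0],"hand": 0}
  ]
}}

```text
t: 12.23
position: [0.5594, 0.0884, 0.0477]
tool_rot: [0.828, 0.561, 0.0, 0.0]
contact_force: [-1.3, 1.0, -0.2]
width: 0.002
grasp_force: 0.8
```

```bash
python3 r.py
```

```text
12.2333 [-2.9 23.6] 0.0477 -0.0 [-1.6  0.5] [ 0.056  0.279 -0.015]
```

Request:
{"method": "step_arm", "body": {
  "moves": [
    {"translation": [0.22,0,0],"delta_rot": [0,0,0],"hand": 0},
    {"translation": [0.22,0,0],"delta_rot": [0,0,0],"hand": 0}
  ]
}}

```text
t: 12.4
position: [0.5641, 0.0886, 0.0479]
tool_rot: [0.828, 0.561, 0.0, 0.0]
contact_force: [-1.7, 1.5, -0.5]
width: 0.007
grasp_force: 0.6
```

```bash
python3 r.py
```

```text
12.4 [ 1.4 25.4] 0.0479 0.0 [-2.1  0.8] [ 0.082  0.285 -0.056]
```

Request:
{"method": "step_arm", "body": {
  "moves": [
    {"translation": [0.22,0.56,0],"delta_rot": [0,0,0],"hand": 0},
    {"translation": [0.22,0.56,0],"delta_rot": [0,0,0],"hand": 0},
    {"translation": [0.84,-0.34,0],"delta_rot": [0,0,0],"hand": 0},
    {"translation": [0.84,-0.34,0],"delta_rot": [0,0,0],"hand": 0},
    {"translation": [0,0,0],"delta_rot": [0,0,0],"hand": 0},
    {"translation": [-0.07,-0.19,0],"delta_rot": [0,0,0],"hand": 0},
    {"translation": [-0.07,-0.19,0],"delta_rot": [0,0,0],"hand": 0},
    {"translation": [-0.07,-0.19,0],"delta_rot": [0,0,0],"hand": 0}
  ]
}}

```text
t: 13.07
position: [0.582, 0.0869, 0.0475]
tool_rot: [0.828, 0.561, -0.0, -0.0]
contact_force: [0.4, 0.6, 0.0]
width: 0.003
grasp_force: 0.0
```

```bash
python3 r.py
```

```text
13.0667 [18.7 30.5] 0.0475 -0.0 [0.2 0.7] [-0.046  0.013  0.023]
```

Request:
{"method": "step_arm", "body": {
  "moves": [
    {"translation": [-0.07,-0.19,0],"delta_rot": [0,0,0],"hand": 0},
    {"translation": [-0.07,-0.19,0],"delta_rot": [0,0,0],"hand": 0}
  ]
}}

```text
t: 13.23
position: [0.5807, 0.0833, 0.0476]
tool_rot: [0.828, 0.561, 0.0, -0.0]
contact_force: [0.4, 1.9, -0.1]
width: 0.007
grasp_force: 1.0
```

```bash
python3 r.py
```

```text
13.2333 [18.8 26.7] 0.0476 -0.0 [-0.3  1.9] [ 0.219 -0.11  -0.027]
```

Request:
{"method": "step_arm", "body": {
  "moves": [
    {"translation": [-0.07,-0.19,0],"delta_rot": [0,0,0],"hand": 0},
    {"translation": [-0.07,-0.19,0],"delta_rot": [0,0,0],"hand": 0}
  ]
}}

```text
t: 13.4
position: [0.5807, 0.0799, 0.0482]
tool_rot: [0.828, 0.561, 0.001, 0.0]
contact_force: [3.4, 1.6, -0.9]
width: 0.002
grasp_force: 1.6
```

```bash
python3 r.py
```

```text
13.4 [20.1 23.5] 0.0482 -0.0 [2.6 2.7] [ 0.269 -0.456  0.023]
```

Request:
{"method": "step_arm", "body": {
  "moves": [
    {"translation": [-0.07,-0.19,0],"delta_rot": [0,0,0],"hand": 0},
    {"translation": [-0.07,-0.19,0],"delta_rot": [0,0,0],"hand": 0}
  ]
}}

```text
t: 13.57
position: [0.579, 0.0758, 0.0483]
tool_rot: [0.828, 0.561, 0.001, 0.0]
contact_force: [1.9, 1.6, 0.7]
width: 0.001
grasp_force: 1.0
```

```bash
python3 r.py
```

```text
13.5667 [19.9 19.1] 0.0483 0.0 [1.2 2.2] [ 0.172 -0.229  0.029]
```

Request:
{"method": "step_arm", "body": {
  "moves": [
    {"translation": [-0.07,-0.19,0],"delta_rot": [0,0,0],"hand": 0},
    {"translation": [-0.07,-0.19,0],"delta_rot": [0,0,0],"hand": 0}
  ]
}}

```text
t: 13.73
position: [0.5773, 0.072, 0.048]
tool_rot: [0.828, 0.561, 0.001, 0.0]
contact_force: [3.4, 3.9, -0.4]
width: 0.006
grasp_force: 3.3
```

```bash
python3 r.py
```

```text
13.7333 [19.8 15. ] 0.048 -0.0 [1.7 4.9] [ 0.553 -0.549  0.033]
```

Request:
{"method": "step_arm", "body": {
  "moves": [
    {"translation": [-0.07,-0.19,0],"delta_rot": [0,0,0],"hand": 0},
    {"translation": [-0.07,-0.19,0],"delta_rot": [0,0,0],"hand": 0}
  ]
}}

```text
t: 13.9
position: [0.5771, 0.0689, 0.0483]
tool_rot: [0.828, 0.561, 0.002, 0.0]
contact_force: [6.4, 5.3, -2.4]
width: 0.007
grasp_force: 3.9
```

```bash
python3 r.py
```

```text
13.9 [20.8 12. ] 0.0483 -0.0 [4.  7.2] [ 0.734 -0.97  -0.036]
```

Request:
{"method": "step_arm", "body": {
  "moves": [
    {"translation": [-0.07,-0.19,0],"delta_rot": [0,0,0],"hand": 0}
  ]
}}

```text
t: 13.98
position: [0.5767, 0.067, 0.0483]
tool_rot: [0.828, 0.561, 0.002, 0.001]
contact_force: [6.4, 4.7, -3.3]
width: 0.004
grasp_force: 3.8
```

```bash
python3 r.py
```

```text
13.9833 [21.1 10.1] 0.0483 -0.0 [4.2 6.7] [ 0.593 -0.991 -0.062]
```

Request:
{"method": "step_arm", "body": {
  "moves": [
    {"translation": [-0.07,-0.19,0],"delta_rot": [0,0,0],"hand": 0},
    {"translation": [-0.07,-0.19,0],"delta_rot": [0,0,0],"hand": 0}
  ]
}}

```text
t: 14.15
position: [0.5748, 0.0631, 0.0482]
tool_rot: [0.828, 0.561, 0.002, 0.0]
contact_force: [5.2, 4.6, -1.5]
width: 0.002
grasp_force: 2.3
```

```bash
python3 r.py
```

```text
14.15 [20.7  5.7] 0.0482 -0.0 [3.2 6.2] [ 0.55  -0.667 -0.043]
```

Request:
{"method": "step_arm", "body": {
  "moves": [
    {"translation": [0.19,0.46,0],"delta_rot": [0,0,0],"hand": 0},
    {"translation": [0,0,1.4],"delta_rot": [0,0,0],"hand": 0},
    {"translation": [0,0,1.4],"delta_rot": [0,0,0],"hand": 0},
    {"translation": [0,0,0],"delta_rot": [0,0,0],"hand": 0},
    {"translation": [-2.2,0.95,0],"delta_rot": [0,0,0],"hand": 0},
    {"translation": [-2.2,0.95,0],"delta_rot": [0,0,0],"hand": 0},
    {"translation": [-2.1,0.95,0],"delta_rot": [0,0,0],"hand": 0},
    {"translation": [0,0,0],"delta_rot": [0,0,0],"hand": 0},
    {"translation": [0,0,-1.4],"delta_rot": [0,0,0],"hand": 0},
    {"translation": [0,0,-1.4],"delta_rot": [0,0,0],"hand": 0}
  ]
}}

```text
t: 14.98
position: [0.5106, 0.0957, 0.0478]
tool_rot: [0.827, 0.562, 0.001, 0.001]
contact_force: [0.3, 0.4, -0.7]
width: 0.003
grasp_force: 0.0
```

Request:
{"method": "step_arm", "body": {
  "moves": [
    {"translation": [0.23,-0.09,0],"delta_rot": [0,0,0],"hand": 0},
    {"translation": [0.23,-0.09,0],"delta_rot": [0,0,0],"hand": 0},
    {"translation": [0.23,-0.09,0],"delta_rot": [0,0,0],"hand": 0},
    {"translation": [0.23,-0.09,0],"delta_rot": [0,0,0],"hand": 0},
    {"translation": [0.23,-0.05,0],"delta_rot": [0,0,0],"hand": 0}
  ]
}}

```text
t: 15.4
position: [0.5229, 0.0914, 0.0485]
tool_rot: [0.828, 0.561, 0.001, 0.0]
contact_force: [-0.4, 0.5, 0.3]
width: 0.005
grasp_force: 0.0
```

```bash
python3 r.py
```

```text
15.4 [-37.9  12.8] 0.0485 -0.0 [-0.5  0.3] [-0.077  0.103 -0.005]
```

Request:
{"method": "step_arm", "body": {
  "moves": [
    {"translation": [0.23,0,0],"delta_rot": [0,0,0],"hand": 0},
    {"translation": [0.23,0,0],"delta_rot": [0,0,0],"hand": 0}
  ]
}}

```text
t: 15.57
position: [0.5271, 0.0915, 0.0482]
tool_rot: [0.828, 0.561, 0.0, 0.0]
contact_force: [-0.7, 0.2, -0.8]
width: 0.008
grasp_force: 0.0
```

```bash
python3 r.py
```

```text
15.5667 [-34.1  14.4] 0.0482 -0.0 [-0.7 -0.1] [-0.065  0.043  0.031]
```

Request:
{"method": "step_arm", "body": {
  "moves": [
    {"translation": [0.23,0,0],"delta_rot": [0,0,0],"hand": 0},
    {"translation": [0.23,0,0],"delta_rot": [0,0,0],"hand": 0}
  ]
}}

```text
t: 15.73
position: [0.5313, 0.0916, 0.0479]
tool_rot: [0.828, 0.561, 0.0, 0.0]
contact_force: [0.6, -0.3, 0.7]
width: 0.006
grasp_force: 0.0
```

```bash
python3 r.py
```

```text
15.7333 [-30.2  16.1] 0.0479 -0.0 [ 0.7 -0. ] [-0.065  0.12   0.009]
```

Request:
{"method": "step_arm", "body": {
  "moves": [
    {"translation": [0.23,0,0],"delta_rot": [0,0,0],"hand": 0},
    {"translation": [0.23,0,0],"delta_rot": [0,0,0],"hand": 0}
  ]
}}

```text
t: 15.9
position: [0.5354, 0.0917, 0.0476]
tool_rot: [0.828, 0.561, -0.0, -0.0]
contact_force: [-1.0, 1.5, 0.5]
width: 0.008
grasp_force: 1.0
```

```bash
python3 r.py
```

```text
15.9 [-26.4  17.7] 0.0476 -0.0 [-1.5  1. ] [0.066 0.3   0.033]
```

Request:
{"method": "step_arm", "body": {
  "moves": [
    {"translation": [0.23,0,0],"delta_rot": [0,0,0],"hand": 0},
    {"translation": [0.23,0,0],"delta_rot": [0,0,0],"hand": 0}
  ]
}}

```text
t: 16.07
position: [0.5401, 0.0919, 0.0477]
tool_rot: [0.828, 0.561, -0.0, -0.0]
contact_force: [-1.4, 0.9, 1.0]
width: 0.005
grasp_force: 1.0
```

```bash
python3 r.py
```

```text
16.0667 [-22.1  19.6] 0.0477 0.0 [-1.6  0.3] [ 0.132  0.321 -0.003]
```

Request:
{"method": "step_arm", "body": {
  "moves": [
    {"translation": [0.23,0,0],"delta_rot": [0,0,0],"hand": 0},
    {"translation": [0.23,-0.01,0],"delta_rot": [0,0,0],"hand": 0}
  ]
}}

```text
t: 16.23
position: [0.5447, 0.0915, 0.0476]
tool_rot: [0.828, 0.561, -0.0, -0.0]
contact_force: [-2.5, 1.4, -0.1]
width: 0.002
grasp_force: 1.2
```

```bash
python3 r.py
```

```text
16.2333 [-17.7  21. ] 0.0476 0.0 [-2.8  0.4] [ 0.026  0.481 -0.058]
```

Request:
{"method": "step_arm", "body": {
  "moves": [
    {"translation": [0.23,-0.04,0],"delta_rot": [0,0,0],"hand": 0},
    {"translation": [0.23,-0.04,0],"delta_rot": [0,0,0],"hand": 0}
  ]
}}

```text
t: 16.4
position: [0.5489, 0.0907, 0.0474]
tool_rot: [0.828, 0.561, -0.001, -0.0]
contact_force: [-4.3, 1.3, -0.1]
width: 0.001
grasp_force: 1.5
```

```bash
python3 r.py
```

```text
16.4 [-13.5  21.8] 0.0474 -0.0 [-4.5 -0.4] [ 0.08   0.595 -0.031]
```

Request:
{"method": "step_arm", "body": {
  "moves": [
    {"translation": [0.23,-0.09,0],"delta_rot": [0,0,0],"hand": 0}
  ]
}}

```text
t: 16.48
position: [0.5511, 0.0897, 0.0474]
tool_rot: [0.828, 0.561, -0.001, -0.0]
contact_force: [-4.7, 1.1, 0.7]
width: 0.003
grasp_force: 1.4
```

```bash
python3 r.py
```

```text
16.4833 [-11.1  21.7] 0.0474 0.0 [-4.8 -0.7] [ 0.108  0.583 -0.041]
```

Request:
{"method": "step_arm", "body": {
  "moves": [
    {"translation": [0.22,0,0],"delta_rot": [0,0,0],"hand": 0}
  ]
}}

```text
t: 16.57
position: [0.5535, 0.0895, 0.0473]
tool_rot: [0.828, 0.561, -0.001, -0.0]
contact_force: [-2.6, 2.4, -0.0]
width: 0.006
grasp_force: 1.1
```

```bash
python3 r.py
```

```text
16.5667 [-8.8 22.4] 0.0473 -0.0 [-3.3  1.3] [ 0.055  0.528 -0.046]
```

Request:
{"method": "step_arm", "body": {
  "moves": [
    {"translation": [0.22,0,0],"delta_rot": [0,0,0],"hand": 0},
    {"translation": [0.22,0,0],"delta_rot": [0,0,0],"hand": 0}
  ]
}}

```text
t: 16.73
position: [0.556, 0.09, 0.0469]
tool_rot: [0.828, 0.561, -0.002, -0.002]
contact_force: [-9.3, 4.4, 2.7]
width: -0.002
grasp_force: 4.1
```

```bash
python3 r.py
```

```text
16.7333 [-6.6 23.8] 0.0469 -0.0 [-10.3   0.6] [ 0.479  1.526 -0.083]
```

Request:
{"method": "step_arm", "body": {
  "moves": [
    {"translation": [0.22,0,0],"delta_rot": [0,0,0],"hand": 0},
    {"translation": [0.22,0,0],"delta_rot": [0,0,0],"hand": 0}
  ]
}}

```text
t: 16.9
position: [0.5589, 0.0903, 0.0462]
tool_rot: [0.828, 0.561, -0.003, -0.003]
contact_force: [-10.8, 4.8, 1.8]
width: 0.003
grasp_force: 4.3
```

```bash
python3 r.py
```

```text
16.9 [-4.1 25.2] 0.0462 -0.0 [-11.8   0.4] [ 0.6   1.65 -0.14]
```

Bite found: F_x jumped from 3.3 to 10 N at c≈(-8.3,22.7) mm, wing at about 68°. The target is 0.75 rad further, about 25°, at about 0.31 N m.

Request:
{"method": "step_arm", "body": {
  "moves": [
    {"translation": [0.21,-0.02,0.04],"delta_rot": [0,0,0],"hand": 0},
    {"translation": [0.21,-0.02,0.04],"delta_rot": [0,0,0],"hand": 0}
  ]
}}

```text
t: 17.07
position: [0.5628, 0.0901, 0.0465]
tool_rot: [0.828, 0.561, -0.003, -0.003]
contact_force: [-8.5, 5.8, -1.6]
width: 0.004
grasp_force: 3.9
```

```bash
cat >> r.py <<'E'
p,_,_,F,_=rel(s)
k=p+[8.7,-9.2];d=np.hypot(*k);a=np.degrees(np.arctan2(k[1],k[0])-np.arcsin(4.5/d))
M=np.array([[np.cos(.379),-np.sin(.379)],[np.sin(.379),np.cos(.379)]]);F=M@s["contact_force"][:2]
print("corner",k,"alpha",a.round(1),"torque",(k[0]*F[1]-k[1]*F[0])/1000)
E
python3 r.py
```

```text
17.0667 [-0.4 26.4] 0.0465 -0.0 [-10.1   2.3] [ 0.736  1.466 -0.052]
corner [ 8.3 17.2] alpha 50.6 torque 0.1921621747618043
```

Request:
{"method": "step_arm", "body": {
  "moves": [
    {"translation": [0.21,-0.02,0.04],"delta_rot": [0,0,0],"hand": 0}
  ]
}}

```text
t: 17.15
position: [0.5652, 0.09, 0.0469]
tool_rot: [0.828, 0.561, -0.003, -0.003]
contact_force: [-7.9, 5.5, -1.8]
width: 0.002
grasp_force: 3.7
```

```bash
python3 r.py
```

```text
17.15 [ 1.9 27.2] 0.0469 -0.0 [-9.4  2.2] [ 0.722  1.314 -0.06 ]
corner [10.6 18. ] alpha 47.1 torque 0.1914018049434936
```

Request:
{"method": "step_arm", "body": {
  "moves": [
    {"translation": [0.1,-0.19,0.02],"delta_rot": [0,0,0],"hand": 0}
  ]
}}

```text
t: 17.23
position: [0.5666, 0.0884, 0.0472]
tool_rot: [0.828, 0.561, -0.003, -0.003]
contact_force: [-7.2, 7.0, -2.5]
width: -0.0
grasp_force: 3.9
```

```bash
python3 r.py
```

```text
17.2333 [ 3.8 26.2] 0.0472 -0.0 [-9.3  3.8] [ 0.963  1.257 -0.04 ]
corner [12.5 17. ] alpha 41.4 torque 0.20529522796614827
```

Request:
{"method": "step_arm", "body": {
  "moves": [
    {"translation": [0.1,-0.19,0.02],"delta_rot": [0,0,0],"hand": 0}
  ]
}}

```text
t: 17.32
position: [0.5673, 0.0866, 0.0472]
tool_rot: [0.828, 0.561, -0.003, -0.003]
contact_force: [-7.4, 7.2, -3.1]
width: 0.003
grasp_force: 4.2
```

```bash
python3 r.py
```

```text
17.3167 [ 5.1 24.8] 0.0472 -0.0 [-9.5  3.9] [ 1.13   1.301 -0.019]
corner [13.8 15.6] alpha 36.0 torque 0.20254077707966117
```

Request:
{"method": "step_arm", "body": {
  "moves": [
    {"translation": [0.19,0.55,0],"delta_rot": [0,0,0],"hand": 0},
    {"translation": [0.18,0.47,0],"delta_rot": [0,0,0],"hand": 0},
    {"translation": [0.6,-0.24,0],"delta_rot": [0,0,0],"hand": 0},
    {"translation": [0.6,-0.24,0],"delta_rot": [0,0,0],"hand": 0},
    {"translation": [0,0,0],"delta_rot": [0,0,0],"hand": 0},
    {"translation": [-0.07,-0.19,0],"delta_rot": [0,0,0],"hand": 0}
  ]
}}

```text
t: 17.82
position: [0.5874, 0.0886, 0.0499]
tool_rot: [0.828, 0.561, 0.001, 0.0]
contact_force: [-0.1, -0.6, -0.0]
width: 0.004
grasp_force: 0.0
```

```bash
python3 r.py
```

```text
17.8167 [23.  34.1] 0.0499 -0.0 [ 0.1 -0.6] [-0.031  0.118 -0.061]
corner [31.7 24.9] alpha 31.7 torque -0.02026333976400044
```

Request:
{"method": "step_arm", "body": {
  "moves": [
    {"translation": [-0.04,-0.09,0],"delta_rot": [0,0,0],"hand": 0}
  ]
}}

```text
t: 17.9
position: [0.5859, 0.0875, 0.0494]
tool_rot: [0.828, 0.561, 0.0, 0.0]
contact_force: [0.2, -0.2, -0.5]
width: 0.002
grasp_force: 0.0
```

```bash
python3 r.py
```

```text
17.9 [22.  32.5] 0.0494 -0.0 [ 0.3 -0.1] [-0.037  0.065  0.024]
corner [30.7 23.3] alpha 30.5 torque -0.008773907985914944
```

Request:
{"method": "step_arm", "body": {
  "moves": [
    {"translation": [-0.04,-0.09,0],"delta_rot": [0,0,0],"hand": 0}
  ]
}}

```text
t: 17.98
position: [0.585, 0.0867, 0.0493]
tool_rot: [0.828, 0.561, -0.0, -0.0]
contact_force: [-0.5, -0.3, -0.2]
width: 0.002
grasp_force: 0.0
```

```bash
python3 r.py
```

```text
17.9833 [21.5 31.4] 0.0493 -0.0 [-0.4 -0.4] [-0.077  0.    -0.031]
corner [30.2 22.2] alpha 29.4 torque -0.00402860692354678
```

Request:
{"method": "step_arm", "body": {
  "moves": [
    {"translation": [-0.04,-0.09,0],"delta_rot": [0,0,0],"hand": 0}
  ]
}}

```text
t: 18.07
position: [0.5845, 0.0859, 0.0492]
tool_rot: [0.828, 0.561, -0.0, -0.0]
contact_force: [-0.4, 0.3, 0.4]
width: 0.002
grasp_force: 0.0
```

```bash
python3 r.py
```

```text
18.0667 [21.3 30.5] 0.0492 -0.0 [-0.5  0.1] [-0.007  0.086 -0.024]
corner [30.  21.3] alpha 28.3 torque 0.014339359095856161
```

Request:
{"method": "step_arm", "body": {
  "moves": [
    {"translation": [-0.04,-0.09,0],"delta_rot": [0,0,0],"hand": 0},
    {"translation": [-0.04,-0.09,0],"delta_rot": [0,0,0],"hand": 0}
  ]
}}

```text
t: 18.23
position: [0.5837, 0.0842, 0.0493]
tool_rot: [0.828, 0.561, -0.0, -0.0]
contact_force: [-0.0, -0.1, -0.0]
width: 0.003
grasp_force: 0.0
```

```bash
python3 r.py
```

```text
18.2333 [21.2 28.7] 0.0493 -0.0 [ 0.  -0.1] [-0.059  0.068  0.015]
corner [29.9 19.5] alpha 25.9 torque -0.004894936191867985
```

Request:
{"method": "step_arm", "body": {
  "moves": [
    {"translation": [-0.04,-0.09,0],"delta_rot": [0,0,0],"hand": 0}
  ]
}}

```text
t: 18.32
position: [0.5834, 0.0833, 0.0493]
tool_rot: [0.828, 0.561, -0.0, -0.0]
contact_force: [-0.3, -0.9, 0.4]
width: 0.006
grasp_force: 0.0
```

```bash
python3 r.py
```

```text
18.3167 [21.3 27.7] 0.0493 0.0 [ 0.1 -0.9] [-0.095  0.093 -0.02 ]
corner [30.  18.5] alpha 24.3 torque -0.028272091666072825
```

Request:
{"method": "step_arm", "body": {
  "moves": [
    {"translation": [-0.04,-0.09,0],"delta_rot": [0,0,0],"hand": 0}
  ]
}}

```text
t: 18.4
position: [0.583, 0.0825, 0.0493]
tool_rot: [0.828, 0.561, -0.0, -0.0]
contact_force: [-0.5, 0.8, -0.7]
width: 0.01
grasp_force: 0.0
```

```bash
python3 r.py
```

```text
18.4 [21.3 26.8] 0.0493 0.0 [-0.7  0.6] [-0.112  0.094  0.002]
corner [30.  17.6] alpha 23.0 torque 0.030412551043331525
```

Request:
{"method": "step_arm", "body": {
  "moves": [
    {"translation": [-0.04,-0.09,0],"delta_rot": [0,0,0],"hand": 0}
  ]
}}

```text
t: 18.48
position: [0.5827, 0.0816, 0.0493]
tool_rot: [0.828, 0.561, 0.0, -0.0]
contact_force: [0.1, 1.0, 0.9]
width: 0.005
grasp_force: 0.3
```

```bash
python3 r.py
```

```text
18.4833 [21.2 25.8] 0.0493 0.0 [-0.3  0.9] [-0.028  0.116  0.032]
corner [29.9 16.6] alpha 21.5 torque 0.03265803758480877
```

Request:
{"method": "step_arm", "body": {
  "moves": [
    {"translation": [-0.04,-0.09,0],"delta_rot": [0,0,0],"hand": 0},
    {"translation": [-0.04,-0.09,0],"delta_rot": [0,0,0],"hand": 0}
  ]
}}

```text
t: 18.65
position: [0.5825, 0.0805, 0.0496]
tool_rot: [0.828, 0.561, 0.001, -0.0]
contact_force: [2.7, 5.4, -1.1]
width: 0.006
grasp_force: 2.4
```

```bash
python3 r.py
```

```text
18.65 [21.5 24.8] 0.0496 -0.0 [0.5 6. ] [ 0.696 -0.217 -0.003]
corner [30.2 15.6] alpha 19.7 torque 0.1745859683665874
```

Request:
{"method": "step_arm", "body": {
  "moves": [
    {"translation": [-0.04,-0.09,0],"delta_rot": [0,0,0],"hand": 0}
  ]
}}

```text
t: 18.73
position: [0.5825, 0.0801, 0.0497]
tool_rot: [0.828, 0.561, 0.002, -0.0]
contact_force: [2.3, 6.1, -0.5]
width: 0.006
grasp_force: 3.6
```

```bash
python3 r.py
```

```text
18.7333 [21.6 24.4] 0.0497 -0.0 [-0.1  6.5] [ 1.063 -0.302  0.013]
corner [30.3 15.2] alpha 19.0 torque 0.1983815008051938
```

Request:
{"method": "step_arm", "body": {
  "moves": [
    {"translation": [-0.04,-0.09,0],"delta_rot": [0,0,0],"hand": 0}
  ]
}}

```text
t: 18.82
position: [0.5825, 0.0798, 0.0498]
tool_rot: [0.828, 0.561, 0.002, -0.0]
contact_force: [3.3, 9.4, -2.2]
width: 0.005
grasp_force: 4.6
```

```bash
python3 r.py
```

```text
18.8167 [21.7 24.1] 0.0498 -0.1 [-0.4 10. ] [ 1.429 -0.523 -0.008]
corner [30.4 14.9] alpha 18.5 torque 0.3099645462143799
```

Request:
{"method": "step_arm", "body": {
  "moves": [
    {"translation": [-0.04,-0.09,0],"delta_rot": [0,0,0],"hand": 0}
  ]
}}

```text
t: 18.9
position: [0.5824, 0.0794, 0.0499]
tool_rot: [0.828, 0.561, 0.003, -0.001]
contact_force: [4.5, 9.9, -2.4]
width: 0.005
grasp_force: 4.9
```

```bash
python3 r.py
```

```text
18.9 [21.8 23.7] 0.0499 -0.1 [ 0.5 10.9] [ 1.628 -0.654  0.037]
corner [30.5 14.5] alpha 17.8 torque 0.3247233286471193
```

Request:
{"method": "step_arm", "body": {
  "moves": [
    {"translation": [-0.04,-0.09,0],"delta_rot": [0,0,0],"hand": 0}
  ]
}}

```text
t: 18.98
position: [0.5825, 0.0787, 0.05]
tool_rot: [0.828, 0.561, 0.003, -0.0]
contact_force: [6.3, 9.4, -2.3]
width: 0.003
grasp_force: 5.2
```

```bash
python3 r.py
```

```text
18.9833 [22.1 23.1] 0.05 -0.1 [ 2.4 11. ] [ 1.605 -0.779  0.009]
corner [30.8 13.9] alpha 16.6 torque 0.3067398348688014
```

Request:
{"method": "step_arm", "body": {
  "moves": [
    {"translation": [-0.04,-0.09,0],"delta_rot": [0,0,0],"hand": 0}
  ]
}}

```text
t: 19.07
position: [0.5826, 0.0779, 0.0501]
tool_rot: [0.828, 0.561, 0.004, -0.0]
contact_force: [6.7, 11.0, -4.3]
width: 0.006
grasp_force: 5.4
```

```bash
python3 r.py
```

```text
19.0667 [22.5 22.4] 0.0501 -0.1 [ 2.1 12.7] [ 1.669e+00 -9.520e-01 -1.000e-03]
corner [31.2 13.2] alpha 15.3 torque 0.36725828205589633
```

Request:
{"method": "step_arm", "body": {
  "moves": [
    {"translation": [-0.04,-0.09,0],"delta_rot": [0,0,0],"hand": 0},
    {"translation": [-0.04,-0.09,0],"delta_rot": [0,0,0],"hand": 0}
  ]
}}

```text
t: 19.23
position: [0.5827, 0.0763, 0.0503]
tool_rot: [0.828, 0.561, 0.005, 0.0]
contact_force: [9.7, 9.7, -5.0]
width: 0.007
grasp_force: 5.9
```

```bash
python3 r.py
```

```text
19.2333 [23.2 21. ] 0.0503 -0.1 [ 5.5 12.6] [ 1.741 -1.35   0.003]
corner [31.9 11.8] alpha 12.7 torque 0.3372879950722219
```

Request:
{"method": "step_arm", "body": {
  "moves": [
    {"translation": [-0.04,-0.09,0],"delta_rot": [0,0,0],"hand": 0},
    {"translation": [-0.04,-0.09,0],"delta_rot": [0,0,0],"hand": 0}
  ]
}}

```text
t: 19.4
position: [0.5827, 0.0746, 0.0505]
tool_rot: [0.828, 0.561, 0.005, 0.001]
contact_force: [11.1, 11.5, -6.4]
width: 0.009
grasp_force: 6.6
```

```bash
python3 r.py
```

```text
19.4 [23.9 19.4] 0.0505 -0.0 [ 6.1 14.8] [ 1.747 -1.647  0.03 ]
corner [32.6 10.2] alpha 9.8 torque 0.42045466365096257
```

Request:
{"method": "step_arm", "body": {
  "moves": [
    {"translation": [-0.04,-0.09,0],"delta_rot": [0,0,0],"hand": 0},
    {"translation": [-0.04,-0.09,0],"delta_rot": [0,0,0],"hand": 0}
  ]
}}

```text
t: 19.57
position: [0.5826, 0.0729, 0.0507]
tool_rot: [0.828, 0.561, 0.006, 0.001]
contact_force: [11.5, 11.9, -7.6]
width: 0.006
grasp_force: 7.7
```

```bash
python3 r.py
```

```text
19.5667 [24.4 17.8] 0.0507 -0.1 [ 6.3 15.3] [ 1.824 -1.876  0.057]
corner [33.1  8.6] alpha 7.0 torque 0.45342142810229186
```

Request:
{"method": "step_arm", "body": {
  "moves": [
    {"translation": [-0.04,-0.09,0],"delta_rot": [0,0,0],"hand": 0}
  ]
}}

```text
t: 19.65
position: [0.5826, 0.0722, 0.0508]
tool_rot: [0.828, 0.561, 0.006, 0.001]
contact_force: [12.0, 12.7, -8.9]
width: 0.004
grasp_force: 8.4
```

```bash
python3 r.py
```

```text
19.65 [24.7 17.1] 0.0508 -0.1 [ 6.4 16.2] [ 2.016 -1.982 -0.047]
corner [33.4  7.9] alpha 5.8 torque 0.4915542621337272
```

Estimates put it 0.66–0.79 rad past the bite, about 0.30 N m. I'll stop here, back off and check the wing angle.

Request:
{"method": "step_arm", "body": {
  "moves": [
    {"translation": [0.1,0.4,0],"delta_rot": [0,0,0],"hand": 0},
    {"translation": [0.19,0.5,0],"delta_rot": [0,0,0],"hand": 0},
    {"translation": [0.19,0.5,0],"delta_rot": [0,0,0],"hand": 0},
    {"translation": [0,0,3],"delta_rot": [0,0,0],"hand": 0},
    {"translation": [0,0,4],"delta_rot": [0,0,0],"hand": 0},
    {"translation": [0,0,4],"delta_rot": [0,0,0],"hand": 0},
    {"translation": [0,0,4],"delta_rot": [0,0,0],"hand": 0},
    {"translation": [0,0,4],"delta_rot": [0,0,0],"hand": 0},
    {"translation": [0,0,3],"delta_rot": [0,0,0],"hand": 0},
    {"translation": [0,0,0],"delta_rot": [0,0,0],"hand": 0}
  ]
}}

```text
t: 20.48
position: [0.5856, 0.0833, 0.2781]
tool_rot: [0.828, 0.561, 0.006, 0.003]
contact_force: [0.2, 0.2, 1.6]
width: 0.007
grasp_force: 0.0
```

Request:
{"method": "step_arm", "body": {
  "moves": [
    {"translation": [-1,3,0],"delta_rot": [0,0,0],"hand": 0},
    {"translation": [-1.5,3.5,0],"delta_rot": [0,0,0],"hand": 0},
    {"translation": [-1.5,3.5,0],"delta_rot": [0,0,0],"hand": 0},
    {"translation": [-1.5,3.5,0],"delta_rot": [0,0,0],"hand": 0},
    {"translation": [-1.5,3.5,0],"delta_rot": [0,0,0],"hand": 0},
    {"translation": [-1.5,3.5,0],"delta_rot": [0,0,0],"hand": 0},
    {"translation": [-1.5,3.5,0],"delta_rot": [0,0,0],"hand": 0},
    {"translation": [-1.5,3.5,0],"delta_rot": [0,0,0],"hand": 0},
    {"translation": [-1.5,3.5,0],"delta_rot": [0,0,0],"hand": 0},
    {"translation": [0,0,0],"delta_rot": [0,0,0],"hand": 0}
  ]
}}

```text
t: 21.32
position: [0.4484, 0.3979, 0.2681]
tool_rot: [0.826, 0.563, -0.001, -0.001]
contact_force: [-0.3, 0.0, 0.2]
width: 0.001
grasp_force: 0.0
```

```bash
python3 - <<'E'
from h import *; from plant import cams,get_state; import cv2
print(get_state()["position"])
T=cams.camera("top")
a=T["image"][130:205,285:360];cv2.imwrite("pics/c7.png",cv2.resize(a,None,fx=7.6,fy=7.6,interpolation=cv2.INTER_CUBIC))
# red-wing principal axis, before/after, at z=56mm
for n,im in(("before",cv2.imread("pics/top0.png")),("after",T["image"])):
    h=cv2.cvtColor(im,cv2.COLOR_BGR2HSV);m=((h[...,0]<8)|(h[...,0]>172))&(h[...,1]>140)&(h[...,2]>60)
    v,u=np.nonzero(m[150:185,305:342]);v+=150;u+=305
    P=np.array([ray(T,(x,y),.054)[:2] for x,y in zip(u,v)]);c=P.mean(0);w,V=np.linalg.eigh(np.cov((P-c).T))
    d=V[:,1];print(n,len(u),c,w.round(7),"alpha",(np.degrees(np.arctan2(d[1],d[0])+.379)+90)%180-90)
E
```

```text
[0.44843676 0.39790576 0.26812311]
before 90 [0.55009633 0.06613262] [3.080e-05 1.723e-04] alpha 42.78626312509314
after 89 [0.54981157 0.06580726] [3.070e-05 1.684e-04] alpha 14.35179040601679
```

View pics/c7.png

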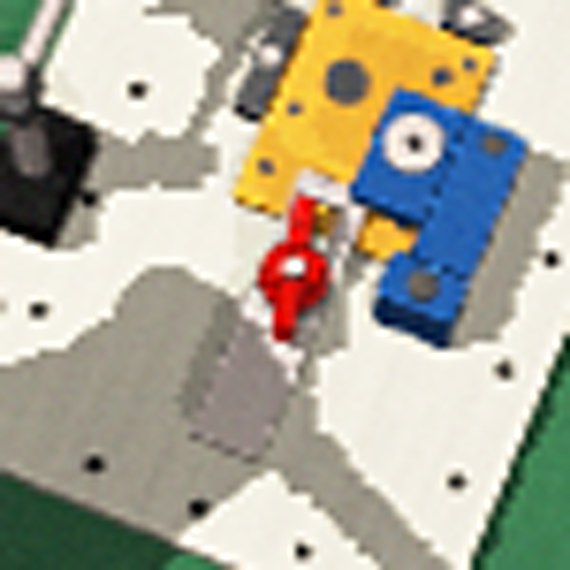

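The crop shows the strap toe over the plate (325,185), the plate against its stops, and the wing at (303,205)–(285,330), about +14° (the same PCA gave 43° at the start). The bite estimate of 40–52° leaves me at the low edge of finger-tight, so I'll turn about 0.2 rad more.

Request:
{"method": "step_arm", "body": {
  "moves": [
    {"translation": [1.5,-3.5,0],"delta_rot": [0,0,0],"hand": 0},
    {"translation": [1.5,-3.5,0],"delta_rot": [0,0,0],"hand": 0},
    {"translation": [1.5,-3.5,0],"delta_rot": [0,0,0],"hand": 0},
    {"translation": [1.5,-3.5,0],"delta_rot": [0,0,0],"hand": 0},
    {"translation": [1.5,-3.5,0],"delta_rot": [0,0,0],"hand": 0},
    {"translation": [1.5,-3.5,0],"delta_rot": [0,0,0],"hand": 0},
    {"translation": [1.5,-3.5,0],"delta_rot": [0,0,0],"hand": 0},
    {"translation": [1.5,-3.5,0],"delta_rot": [0,0,0],"hand": 0},
    {"translation": [1.6,-3.3,0],"delta_rot": [0,0,0],"hand": 0},
    {"translation": [0,0,0],"delta_rot": [0,0,0],"hand": 0}
  ]
}}

```text
t: 22.2
position: [0.5895, 0.0726, 0.2685]
tool_rot: [0.829, 0.559, -0.001, 0.002]
contact_force: [-0.6, 0.8, -0.2]
width: 0.001
grasp_force: 0.0
```

Request:
{"method": "step_arm", "body": {
  "moves": [
    {"translation": [0,0,-3],"delta_rot": [0,0,0],"hand": 0},
    {"translation": [0,0,-4],"delta_rot": [0,0,0],"hand": 0},
    {"translation": [0,0,-4],"delta_rot": [0,0,0],"hand": 0},
    {"translation": [0,0,-4],"delta_rot": [0,0,0],"hand": 0},
    {"translation": [0,0,-2],"delta_rot": [0,0,0],"hand": 0},
    {"translation": [0,0,0],"delta_rot": [0,0,0],"hand": 0}
  ]
}}

```text
t: 22.7
position: [0.5819, 0.0786, 0.0923]
tool_rot: [0.828, 0.561, -0.006, -0.003]
contact_force: [-0.5, 0.2, -0.7]
width: 0.006
grasp_force: 0.0
```

```bash
python3 r.py
```

```text
22.7 [21.6 22.8] 0.0923 -0.1 [-0.6 -0. ] [-0.078  0.183 -0.017]
corner [30.3 13.6] alpha 16.4 torque 0.006342235399543919
```

Request:
{"method": "step_arm", "body": {
  "moves": [
    {"translation": [0.26,0.65,0],"delta_rot": [0,0,0],"hand": 0},
    {"translation": [0,0,-1.6],"delta_rot": [0,0,0],"hand": 0},
    {"translation": [0,0,-1.6],"delta_rot": [0,0,0],"hand": 0},
    {"translation": [0,0,-1.1],"delta_rot": [0,0,0],"hand": 0},
    {"translation": [0,0,0],"delta_rot": [0,0,0],"hand": 0},
    {"translation": [0,0,0],"delta_rot": [0,0,0],"hand": 0}
  ]
}}

```text
t: 23.2
position: [0.5912, 0.0867, 0.0574]
tool_rot: [0.828, 0.561, 0.0, 0.0]
contact_force: [-0.1, -0.2, -0.0]
width: 0.007
grasp_force: 0.0
```

```bash
python3 r.py
```

```text
23.2 [27.3 33.8] 0.0574 0.0 [ 0.  -0.2] [-0.136  0.099  0.048]
corner [36.  24.6] alpha 28.4 torque -0.007824104715340285
```

Request:
{"method": "step_arm", "body": {
  "moves": [
    {"translation": [-0.07,-0.19,0],"delta_rot": [0,0,0],"hand": 0},
    {"translation": [-0.07,-0.19,0],"delta_rot": [0,0,0],"hand": 0},
    {"translation": [-0.04,-0.09,0],"delta_rot": [0,0,0],"hand": 0}
  ]
}}

```text
t: 23.45
position: [0.5895, 0.0816, 0.0576]
tool_rot: [0.828, 0.561, 0.001, 0.001]
contact_force: [0.3, -0.5, 0.0]
width: 0.009
grasp_force: 0.0
```

```bash
python3 r.py
```

```text
23.45 [27.6 28.4] 0.0576 -0.0 [ 0.4 -0.4] [-0.065  0.141  0.015]
corner [36.3 19.2] alpha 21.6 torque -0.021591842100612418
```

Request:
{"method": "step_arm", "body": {
  "moves": [
    {"translation": [-0.51,0.2,-0.5],"delta_rot": [0,0,0],"hand": 0},
    {"translation": [0,0,-0.45],"delta_rot": [0,0,0],"hand": 0},
    {"translation": [-0.07,-0.19,0],"delta_rot": [0,0,0],"hand": 0},
    {"translation": [-0.07,-0.19,0],"delta_rot": [0,0,0],"hand": 0}
  ]
}}

```text
t: 23.78
position: [0.5814, 0.08, 0.0461]
tool_rot: [0.828, 0.561, -0.001, -0.0]
contact_force: [-0.3, -0.0, 0.5]
width: 0.005
grasp_force: 0.0
```

```bash
python3 r.py
```

```text
23.7833 [20.7 23.9] 0.0461 0.0 [-0.2 -0.1] [-0.046  0.093 -0.028]
corner [29.4 14.7] alpha 18.7 torque -0.00014632036970076357
```

Request:
{"method": "step_arm", "body": {
  "moves": [
    {"translation": [-0.04,-0.09,0],"delta_rot": [0,0,0],"hand": 0},
    {"translation": [-0.04,-0.09,0],"delta_rot": [0,0,0],"hand": 0}
  ]
}}

```text
t: 23.95
position: [0.5815, 0.0781, 0.0468]
tool_rot: [0.828, 0.561, 0.0, 0.0]
contact_force: [-0.2, -1.0, 0.9]
width: 0.003
grasp_force: 0.0
```

```bash
python3 r.py
```

```text
23.95 [21.4 22.1] 0.0468 -0.0 [ 0.2 -0.9] [-0.094  0.02   0.001]
corner [30.1 12.9] alpha 15.3 torque -0.031214435198789955
```

Request:
{"method": "step_arm", "body": {
  "moves": [
    {"translation": [-0.04,-0.09,0],"delta_rot": [0,0,0],"hand": 0},
    {"translation": [-0.04,-0.09,0],"delta_rot": [0,0,0],"hand": 0}
  ]
}}

```text
t: 24.12
position: [0.5808, 0.0763, 0.047]
tool_rot: [0.828, 0.561, 0.0, 0.0]
contact_force: [0.1, 0.2, -0.1]
width: 0.004
grasp_force: 0.0
```

```bash
python3 r.py
```

```text
24.1167 [21.5 20.3] 0.047 -0.0 [0.  0.3] [-0.099  0.136  0.03 ]
corner [30.2 11.1] alpha 12.1 torque 0.007545163629283446
```

Request:
{"method": "step_arm", "body": {
  "moves": [
    {"translation": [-0.04,-0.09,0],"delta_rot": [0,0,0],"hand": 0}
  ]
}}

```text
t: 24.2
position: [0.5803, 0.0754, 0.0469]
tool_rot: [0.828, 0.561, 0.0, 0.0]
contact_force: [-0.4, 0.3, -0.6]
width: 0.007
grasp_force: 0.1
```

```bash
python3 r.py
```

```text
24.2 [21.3 19.3] 0.0469 -0.0 [-0.5  0.2] [-0.055  0.06  -0.009]
corner [30.  10.1] alpha 10.4 torque 0.009498658504458348
```

Request:
{"method": "step_arm", "body": {
  "moves": [
    {"translation": [-0.04,-0.09,0],"delta_rot": [0,0,0],"hand": 0}
  ]
}}

```text
t: 24.28
position: [0.5802, 0.0749, 0.047]
tool_rot: [0.828, 0.561, 0.001, -0.0]
contact_force: [0.5, 2.8, -0.9]
width: 0.005
grasp_force: 1.5
```

```bash
python3 r.py
```

```text
24.2833 [21.4 18.7] 0.047 -0.0 [-0.5  2.8] [ 0.476 -0.079  0.013]
corner [30.1  9.5] alpha 9.3 torque 0.08833168641286647
```

Request:
{"method": "step_arm", "body": {
  "moves": [
    {"translation": [-0.04,-0.09,0],"delta_rot": [0,0,0],"hand": 0}
  ]
}}

```text
t: 24.37
position: [0.5801, 0.0745, 0.0471]
tool_rot: [0.828, 0.561, 0.001, -0.0]
contact_force: [1.6, 5.2, -1.2]
width: 0.005
grasp_force: 2.8
```

```bash
python3 r.py
```

```text
24.3667 [21.5 18.3] 0.0471 -0.0 [-0.5  5.4] [ 0.838 -0.244  0.036]
corner [30.2  9.1] alpha 8.6 torque 0.16668471566072818
```

Request:
{"method": "step_arm", "body": {
  "moves": [
    {"translation": [-0.04,-0.09,0],"delta_rot": [0,0,0],"hand": 0}
  ]
}}

```text
t: 24.45
position: [0.58, 0.0741, 0.0472]
tool_rot: [0.828, 0.561, 0.002, -0.0]
contact_force: [2.9, 7.8, -2.2]
width: 0.002
grasp_force: 4.1
```

```bash
python3 r.py
```

```text
24.45 [21.5 17.9] 0.0472 -0.0 [-0.2  8.3] [ 1.233 -0.332  0.017]
corner [30.2  8.7] alpha 7.8 torque 0.252043400286716
```

Request:
{"method": "step_arm", "body": {
  "moves": [
    {"translation": [-0.04,-0.09,0],"delta_rot": [0,0,0],"hand": 0}
  ]
}}

```text
t: 24.53
position: [0.5799, 0.0739, 0.0472]
tool_rot: [0.828, 0.561, 0.002, -0.001]
contact_force: [3.2, 9.8, -2.6]
width: 0.003
grasp_force: 5.2
```

```bash
python3 r.py
```

```text
24.5333 [21.5 17.6] 0.0472 -0.1 [-0.7 10.3] [ 1.533 -0.467  0.023]
corner [30.2  8.4] alpha 7.3 torque 0.31652979049086294
```

Request:
{"method": "step_arm", "body": {
  "moves": [
    {"translation": [-0.04,-0.09,0],"delta_rot": [0,0,0],"hand": 0}
  ]
}}

```text
t: 24.62
position: [0.5798, 0.0734, 0.0473]
tool_rot: [0.828, 0.561, 0.003, -0.001]
contact_force: [4.2, 9.5, -2.2]
width: 0.005
grasp_force: 5.4
```

```bash
python3 r.py
```

```text
24.6167 [21.7 17.2] 0.0473 -0.1 [ 0.4 10.4] [ 1.59  -0.607  0.03 ]
corner [30.4  8. ] alpha 6.5 torque 0.3135322076196977
```

Request:
{"method": "step_arm", "body": {
  "moves": [
    {"translation": [-0.04,-0.09,0],"delta_rot": [0,0,0],"hand": 0}
  ]
}}

```text
t: 24.7
position: [0.5797, 0.0726, 0.0474]
tool_rot: [0.828, 0.561, 0.003, -0.0]
contact_force: [6.1, 10.8, -3.3]
width: 0.006
grasp_force: 5.7
```

```bash
python3 r.py
```

```text
24.7 [21.8 16.4] 0.0474 -0.1 [ 1.7 12.3] [ 1.664 -0.718  0.09 ]
corner [30.5  7.2] alpha 5.0 torque 0.3630069692371065
```

Request:
{"method": "step_arm", "body": {
  "moves": [
    {"translation": [-0.04,-0.09,0],"delta_rot": [0,0,0],"hand": 0}
  ]
}}

```text
t: 24.78
position: [0.5797, 0.072, 0.0475]
tool_rot: [0.828, 0.561, 0.003, -0.0]
contact_force: [6.7, 11.5, -3.9]
width: 0.005
grasp_force: 6.6
```

```bash
python3 r.py
```

```text
24.7833 [22.  15.8] 0.0475 -0.1 [ 1.9 13.2] [ 1.916 -0.826 -0.025]
corner [30.7  6.6] alpha 3.9 torque 0.39212955152119067
```

Request:
{"method": "step_arm", "body": {
  "moves": [
    {"translation": [-0.04,-0.09,0],"delta_rot": [0,0,0],"hand": 0}
  ]
}}

```text
t: 24.87
position: [0.5796, 0.0715, 0.0475]
tool_rot: [0.828, 0.561, 0.004, -0.001]
contact_force: [6.6, 14.0, -6.1]
width: 0.002
grasp_force: 7.6
```

```bash
python3 r.py
```

```text
24.8667 [22.1 15.3] 0.0475 -0.1 [ 1.  15.5] [ 2.251 -0.962 -0.005]
corner [30.8  6.1] alpha 3.0 torque 0.4709215252718154
```

Request:
{"method": "step_arm", "body": {
  "moves": [
    {"translation": [-0.04,-0.09,0],"delta_rot": [0,0,0],"hand": 0}
  ]
}}

```text
t: 24.95
position: [0.5796, 0.0711, 0.0476]
tool_rot: [0.828, 0.56, 0.004, -0.001]
contact_force: [7.5, 16.0, -5.8]
width: 0.005
grasp_force: 8.6
```

```bash
python3 r.py
```

```text
24.95 [22.3 14.9] 0.0476 -0.1 [ 1.  17.7] [ 2.469 -1.13  -0.018]
corner [31.   5.7] alpha 2.2 torque 0.5420338235286449
```

Request:
{"method": "step_arm", "body": {
  "moves": [
    {"translation": [-0.04,-0.09,0],"delta_rot": [0,0,0],"hand": 0}
  ]
}}

```text
t: 25.03
position: [0.5795, 0.0707, 0.0477]
tool_rot: [0.828, 0.56, 0.005, -0.001]
contact_force: [8.5, 17.6, -5.5]
width: 0.004
grasp_force: 9.6
```

```bash
python3 r.py
```

```text
25.0333 [22.4 14.5] 0.0477 -0.1 [ 1.4 19.5] [ 2.804 -1.288 -0.068]
corner [31.1  5.3] alpha 1.5 torque 0.5977603650039747
```

Request:
{"method": "step_arm", "body": {
  "moves": [
    {"translation": [0.19,0.5,0],"delta_rot": [0,0,0],"hand": 0},
    {"translation": [0.19,0.5,0],"delta_rot": [0,0,0],"hand": 0},
    {"translation": [0.5,-0.2,0],"delta_rot": [0,0,0],"hand": 0},
    {"translation": [0.5,-0.2,0],"delta_rot": [0,0,0],"hand": 0},
    {"translation": [0,0,0],"delta_rot": [0,0,0],"hand": 0},
    {"translation": [0,0,0],"delta_rot": [0,0,0],"hand": 0}
  ]
}}

```text
t: 25.53
position: [0.5904, 0.0719, 0.0468]
tool_rot: [0.828, 0.561, -0.0, 0.0]
contact_force: [-0.2, -0.7, -0.4]
width: 0.008
grasp_force: 0.0
```

```bash
python3 r.py
```

```text
25.5333 [32.  19.7] 0.0468 -0.0 [ 0.  -0.8] [-0.064  0.098 -0.03 ]
corner [40.7 10.5] alpha 8.3 torque -0.03192747453449394
```

Request:
{"method": "step_arm", "body": {
  "moves": [
    {"translation": [-0.07,-0.19,0],"delta_rot": [0,0,0],"hand": 0},
    {"translation": [-0.04,-0.09,0],"delta_rot": [0,0,0],"hand": 0}
  ]
}}

```text
t: 25.7
position: [0.5889, 0.0694, 0.0467]
tool_rot: [0.828, 0.561, 0.0, -0.0]
contact_force: [0.6, 1.6, -0.7]
width: 0.006
grasp_force: 1.3
```

```bash
python3 r.py
```

```text
25.7 [31.5 16.8] 0.0467 -0.0 [-0.   1.7] [ 0.35  -0.047 -0.042]
corner [40.2  7.6] alpha 4.4 torque 0.06712559316766453
```

Request:
{"method": "step_arm", "body": {
  "moves": [
    {"translation": [-0.04,-0.09,0],"delta_rot": [0,0,0],"hand": 0}
  ]
}}

```text
t: 25.78
position: [0.5888, 0.0692, 0.0469]
tool_rot: [0.828, 0.561, 0.001, -0.0]
contact_force: [1.7, 4.0, -2.0]
width: 0.003
grasp_force: 2.5
```

```bash
python3 r.py
```

```text
25.7833 [31.5 16.6] 0.0469 -0.0 [0.1 4.3] [ 0.675 -0.294 -0.02 ]
corner [40.2  7.4] alpha 4.1 torque 0.1722682323559899
```

Request:
{"method": "step_arm", "body": {
  "moves": [
    {"translation": [-0.04,-0.09,0],"delta_rot": [0,0,0],"hand": 0}
  ]
}}

```text
t: 25.87
position: [0.5887, 0.0689, 0.0469]
tool_rot: [0.828, 0.561, 0.001, -0.0]
contact_force: [2.5, 7.4, -2.4]
width: 0.006
grasp_force: 3.8
```

```bash
python3 r.py
```

```text
25.8667 [31.5 16.3] 0.0469 -0.1 [-0.4  7.8] [ 1.127 -0.396 -0.084]
corner [40.2  7.1] alpha 3.7 torque 0.3158986177079186
```

Request:
{"method": "step_arm", "body": {
  "moves": [
    {"translation": [-0.04,-0.09,0],"delta_rot": [0,0,0],"hand": 0}
  ]
}}

```text
t: 25.95
position: [0.5886, 0.0687, 0.047]
tool_rot: [0.828, 0.561, 0.002, -0.001]
contact_force: [3.9, 9.1, -3.9]
width: 0.003
grasp_force: 5.0
```

```bash
python3 r.py
```

```text
25.95 [31.6 16. ] 0.047 -0.1 [0.3 9.9] [ 1.485 -0.567 -0.093]
corner [40.3  6.8] alpha 3.3 torque 0.3966318109379786
```

Request:
{"method": "step_arm", "body": {
  "moves": [
    {"translation": [-0.04,-0.09,0],"delta_rot": [0,0,0],"hand": 0}
  ]
}}

```text
t: 26.03
position: [0.5886, 0.0684, 0.0471]
tool_rot: [0.828, 0.561, 0.003, -0.001]
contact_force: [4.7, 11.8, -4.6]
width: 0.004
grasp_force: 6.2
```

```bash
python3 r.py
```

```text
26.0333 [31.6 15.8] 0.0471 -0.1 [ 0.  12.7] [ 1.859 -0.663 -0.092]
corner [40.3  6.6] alpha 3.0 torque 0.5134067003729311
```

Request:
{"method": "step_arm", "body": {
  "moves": [
    {"translation": [-0.04,-0.09,0],"delta_rot": [0,0,0],"hand": 0}
  ]
}}

```text
t: 26.12
position: [0.5884, 0.068, 0.0471]
tool_rot: [0.828, 0.561, 0.003, -0.001]
contact_force: [6.4, 12.3, -4.8]
width: -0.0
grasp_force: 6.5
```

```bash
python3 r.py
```

```text
26.1167 [31.6 15.3] 0.0471 -0.1 [ 1.5 13.8] [ 1.93  -0.788 -0.117]
corner [40.3  6.1] alpha 2.3 torque 0.5465269298613744
```

Request:
{"method": "step_arm", "body": {
  "moves": [
    {"translation": [-0.04,-0.09,0],"delta_rot": [0,0,0],"hand": 0}
  ]
}}

```text
t: 26.2
position: [0.5883, 0.0673, 0.0472]
tool_rot: [0.828, 0.561, 0.003, -0.001]
contact_force: [5.3, 12.6, -5.6]
width: 0.004
grasp_force: 6.8
```

```bash
python3 r.py
```

```text
26.2 [31.8 14.7] 0.0472 -0.1 [ 0.3 13.6] [ 1.926 -0.919 -0.108]
corner [40.5  5.5] alpha 1.4 torque 0.5501248302209639
```

Request:
{"method": "step_arm", "body": {
  "moves": [
    {"translation": [-0.04,-0.09,0],"delta_rot": [0,0,0],"hand": 0}
  ]
}}

```text
t: 26.28
position: [0.5882, 0.0666, 0.0472]
tool_rot: [0.828, 0.561, 0.004, -0.001]
contact_force: [6.6, 13.9, -6.6]
width: 0.002
grasp_force: 7.2
```

```bash
python3 r.py
```

```text
26.2833 [31.9 14. ] 0.0472 -0.1 [ 1.  15.3] [ 2.048 -1.007 -0.199]
corner [40.6  4.8] alpha 0.4 torque 0.6173912989073028
```

Request:
{"method": "step_arm", "body": {
  "moves": [
    {"translation": [-0.04,-0.09,0],"delta_rot": [0,0,0],"hand": 0}
  ]
}}

```text
t: 26.37
position: [0.588, 0.0659, 0.0472]
tool_rot: [0.828, 0.561, 0.004, -0.001]
contact_force: [8.1, 13.2, -5.4]
width: 0.005
grasp_force: 7.5
```

```bash
python3 r.py
```

```text
26.3667 [32.  13.2] 0.0472 -0.1 [ 2.6 15.2] [ 2.147 -1.093 -0.171]
corner [40.7  4. ] alpha -0.7 torque 0.6083357194296446
```

Moment-based torque is about 0.30 N m and the angle estimate is 0.65–0.8 rad past the bite, so it is finger-tight. I'll let go and withdraw.

Request:
{"method": "step_arm", "body": {
  "moves": [
    {"translation": [0.19,0.5,0],"delta_rot": [0,0,0],"hand": 0},
    {"translation": [0.19,0.5,0],"delta_rot": [0,0,0],"hand": 0},
    {"translation": [0.1,0.3,0],"delta_rot": [0,0,0],"hand": 0},
    {"translation": [0,0,3],"delta_rot": [0,0,0],"hand": 0},
    {"translation": [0,0,4],"delta_rot": [0,0,0],"hand": 0},
    {"translation": [0,0,4],"delta_rot": [0,0,0],"hand": 0},
    {"translation": [0,0,4],"delta_rot": [0,0,0],"hand": 0},
    {"translation": [0,0,4],"delta_rot": [0,0,0],"hand": 0},
    {"translation": [0,0,3],"delta_rot": [0,0,0],"hand": 0},
    {"translation": [0,0,0],"delta_rot": [0,0,0],"hand": 0}
  ]
}}

```text
t: 27.2
position: [0.5944, 0.0755, 0.276]
tool_rot: [0.828, 0.561, 0.006, 0.004]
contact_force: [0.9, 0.5, 1.5]
width: 0.004
grasp_force: 0.0
```

Request:
{"method": "step_arm", "body": {
  "moves": [
    {"translation": [-1.5,3,0],"delta_rot": [0,0,0],"hand": 0},
    {"translation": [-1.5,3.5,0],"delta_rot": [0,0,0],"hand": 0},
    {"translation": [-1.5,3.5,0],"delta_rot": [0,0,0],"hand": 0},
    {"translation": [-1.5,3.5,0],"delta_rot": [0,0,0],"hand": 0},
    {"translation": [-1.5,3.5,0],"delta_rot": [0,0,0],"hand": 0},
    {"translation": [-1.5,3.5,0],"delta_rot": [0,0,0],"hand": 0},
    {"translation": [-1.5,3.5,0],"delta_rot": [0,0,0],"hand": 0},
    {"translation": [-1.5,3.5,0],"delta_rot": [0,0,0],"hand": 0},
    {"translation": [-1.5,3.5,0],"delta_rot": [0,0,0],"hand": 0},
    {"translation": [0,0,0],"delta_rot": [0,0,0],"hand": 0}
  ]
}}

```text
t: 28.03
position: [0.4523, 0.3904, 0.266]
tool_rot: [0.826, 0.563, -0.0, -0.001]
contact_force: [0.0, -0.9, -0.5]
width: 0.005
grasp_force: 0.0
```

```bash
python3 - <<'E'
from h import *; from plant import cams,get_state; import cv2
print(get_state()["position"])
T=cams.camera("top")
im0=cv2.imread("pics/top0.png")
for n,im in(("before",im0),("after",T["image"])):
    h=cv2.cvtColor(im,cv2.COLOR_BGR2HSV);m=((h[...,0]<8)|(h[...,0]>172))&(h[...,1]>140)&(h[...,2]>60)
    v,u=np.nonzero(m[150:185,305:342]);v+=150;u+=305
    P=np.array([ray(T,(x,y),.054)[:2] for x,y in zip(u,v)]);c=P.mean(0);w,V=np.linalg.eigh(np.cov((P-c).T));d=V[:,1]
    y=(h[...,0]>14)&(h[...,0]<30)&(h[...,1]>150);vy,uy=np.nonzero(y[110:175,300:370])
    print(n,len(u),"alpha",(np.degrees(np.arctan2(d[1],d[0])+.379)+90)%180-90,"brass min u,v",uy.min()+300,vy.min()+110,uy.max()+300)
E
```

```text
[0.45229498 0.39037314 0.26596082]
before 90 alpha 42.78626312509314 brass min u,v 316 128 349
after 88 alpha 3.3876769858552507 brass min u,v 316 128 349
```

```bash
python3 -c "
from plant import job
print(job.sign_off())"
```

```text
the job is handed in; nothing more can be done
None
```

The job is handed in: I slid the strap fully forward over the plate and tightened the wing nut to an estimated 0.3 N m (about 0.65–0.85 rad past the bite, not measured directly). The plate had not moved in the images, I saw no sign of touching the bracket or gauge, and the arm is withdrawn.

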